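# Lock the spindle of the jump-ring winder

## Task

Lock the winder's spindle with its steel lock pin: take the pin out of the wooden stand, stand it in the guide hole on top of the winder's bearing block, then swing the crank slowly over the top, away from the robot, until you feel the crank catch as the pin drops into the spindle's hidden cross-hole. Be gentle: do not press hard on the pin before it has dropped in, and do not force the crank once it catches. Then press the pin down through the spindle until its head sits flat on the block, and leave it there, with everything else on the bench where it was.

Things in the scene. Friction and masses are not known exactly. Their poses are not given: they have to be found in the camera images.
- winder: Hand winder bolted to the bench. Origin on the bench under its guide hole; x from its robot side to its far side, y along the level spindle towards the crank, z up. Green base 110 x 210 x 20 mm, y = -150 to +60. Bearing block 56 (x) x 44 (y) mm round the origin, flat steel top 117 mm up. Spindle axis 75 mm up, barrel in the block 18 mm in radius. Tail post at y = -130, 100 mm tall.
- guide_mouth (a point): Centre of the mouth of the vertical guide hole in the block's top, 117 mm above the bench. Hole 13.5 mm wide, 24 mm deep down to the spindle barrel. A pin standing in it rests on the barrel and falls 8 mm by itself when the barrel's cross-hole (square, 14 mm, unseen, right through) comes under it; it then blocks the crank, with about 0.06 rad of play either way.
- crank: Crank on the block's +y side. Origin on the spindle axis above the winder's origin; y along the spindle, z along the arm (upright = z vertical; swings 1.15 rad either way). Starts leaning 0.65 to 0.95 rad to the robot side. Stays where left; turns with up to 4 N at the handle. The cross-hole points up at an unknown angle from 0.15 rad before upright to 0.5 rad past it, leaning away from the robot.
- crank_grip (a point): Grip point on the axis of the crank handle: a wooden sleeve 16 mm thick, 85 mm long, spinning freely on its spigot (y = 41 to 126 mm from the block's centre), parallel to the spindle, 70 mm from its axis, free from above; the point is at y = 85 mm. Once the pin has caught, more than about 10 N here (60 N between pin and spindle) is forcing it.
- pin: Steel lock pin, 90 to 140 g, shank oiled, upright in the stand. Origin at its lower tip, z up. Shank 12 mm thick, 68 mm long, last 4 mm tapering to 7 mm. Head: plain drum 26 mm across, 22 mm tall (68 to 90 mm above the tip). Tip heights over the bench: in the stand 8 mm, on the barrel 93, dropped in 85, home 49 (head on the block). From 85 to 49 it pushes a stiff plug ahead of it: 6 to 8 N.
- stand: Light wooden stand fixed to the bench, 70 (x) x 180 (y) x 48 mm tall, origin at the centre of its underside. Three holes 14.5 mm wide, 40 mm deep, at y = -58, 0 and +58 mm; the lock pin, the punch and the burnisher stand in them in any order.
- punch: Thin steel punch, a headless rod 12 mm in diameter and 105 mm tall, standing in the stand; leave it. Origin at its lower end.
- burnisher: Burnisher with a pear-shaped dark wooden handle 30 mm in diameter, 113 mm tall in all, standing in the stand; leave it. Origin at its lower end.
- mug: Mug, 84 mm across, 95 mm tall, origin under its centre; leave it.
- jar: Amber glass jar, 60 mm across, 75 mm tall, origin under its centre; leave it.
- dish: White dish, 80 mm across, 30 mm tall, origin under its centre; leave it.
- hammer: Hammer lying on the bench, 240 mm long; leave it.

How it is judged (in metres and radians):
On the way, in this order (a step that is already met when the one before it is completed fails the run):
1. the pin stands in the guide hole, resting on the spindle barrel (tip at least 17 mm below the block's top, within 4 mm of the hole's axis) (z of pin in the frame of winder below 0.1 m and horizontal distance between pin and guide_mouth below 0.004 m), for 0.2 s.
2. the crank has been turned until the pin dropped into the cross-hole (tip at least 28 mm below the block's top) (z of pin in the frame of winder below 0.089 m and horizontal distance between pin and guide_mouth below 0.004 m), for 0.1 s.
At the end, for the whole second after the job is handed in: The lock pin is through the spindle, its head within 3 mm of sitting on the block, its tip within 4 mm of the guide hole's axis, upright within 0.08 rad, at rest and released (z of pin in the frame of winder below 0.052 m and horizontal distance between pin and guide_mouth below 0.004 m and angle between pin's own z axis and vertical below 0.08 rad and linear speed of pin below 0.02 m/s); the robot touches nothing.
It fails at once if the crank is forced against the pin, or the pin is forced against the spindle (more than 60 N between pin and spindle) (contact force between pin and crank above 60 N).
It fails at once if the punch or the burnisher is moved by more than 30 mm (distance of any of punch, burnisher from where it was at the start of the episode above 0.03 m).
It fails at once if the mug, jar, dish or hammer is moved by more than 30 mm (distance of any of mug, jar, dish, hammer from where it was at the start of the episode above 0.03 m).
It also fails if it takes over 72 s, if anything falls off the work surface, if the arm or the gripper's body presses on something with over 40 N, if the wrist force passes 120 N, or if a joint passes its speed limit or range.

## Robot

A 7-joint arm with a two-finger parallel gripper is mounted at the origin on the work surface. World frame = base frame: x ahead of the robot, y to its left, z up, the work surface at z = 0. Lengths are in mm, angles in rad, forces in N, time in s.
With the tool pointing down it reaches from about 400 to 875 mm from the base axis. Payload 4.4 kg.
Tool frame: the origin (TCP) lies at the very end of the fingers, on their centre line; the grasp point (between the pads) lies 19 mm behind it; z points along the fingers, y is the direction in which the jaws open and shut (so a half turn about z gives the same grasp; the last joint's range is limited). The gripper opens to 85 mm and grips with 20 to 120 N. Pads are 22 mm wide; open, the fingers measure 114 mm over their backs; the gripper's body (76 mm by 85 mm) begins 54 mm behind the grasp point. The pads swing forward as they close: fully open they stand 13 mm farther back than shut.
Start: joints at [-1.348, 0.628, 0.038, 1.517, -0.027, 0.996, -0.02], TCP at [185.097, 623.103, 231.313] pointing down, gripper open.
Joint ranges: [-3.06, 3.06], [-0.37, 2.12], [-1.25, 1.32], [0.18, 2.47], [-1.1, 4.24], [0.23, 1.98], [-2.94, 2.94]. Speed limits (rad/s): [2.57, 2.57, 3.14, 3.14, 3.14, 3.14, 3.14].

## Interface

Orientations are given as [roll, pitch, yaw] about the fixed x, y, z axes, in that order (R = Rz(yaw) Ry(pitch) Rx(roll)).
In Python, from cell import read_state, get_image, calibration, finish_job gives the robot as it stands. The module is installed in compiled form; this text tells all that it offers.
- The arm moves only by the tool apply_moves, never from a script. Its argument "increments" is a list of rows, each an object of numbers: "tx", "ty", "tz": the shift along the world's x, y, z in m; "rx", "ry", "rz": the turn, a rotation vector about the world's x, y, z in units of 5 degrees (1.0 is 5 degrees); "claw": the finger opening in m, from 0 to 0.0854. In form: [{"tx": .., "ty": .., "tz": .., "rx": .., "ry": .., "rz": .., "claw": ..}, ...]. A call has 1 to 12 rows; each row is the pose to reach, as a shift and turn from the pose commanded when the call began; what a row does not reach only later rows make up. A row lasts 1/10 s, in which the tool goes at most 50 mm and 8.59 degrees, less where a joint would pass 70% of its speed; a pose out of reach is approached as far as the arm can. A call with a gripper value outside its range is refused whole. The fingers move at their own pace and stop on an object; the grip force is fixed at half the most. Time passes only in rows, so rows that repeat a pose let the fingers close. It gives the time, the measured TCP pose, the force and the opening at its end, in the units of the state.
- read_state(): the state, without advancing time (a new reading comes with each control period).
- get_image(name): name is "scene" or "top" or "wrist"; returns the picture (420x560x3 uint8, red, green, blue); there is no depth.
- calibration(name): a dict with "camera_matrix" (3x3 intrinsics, pixels), "origin" and "attitude" of the camera in the world. Camera axes: x right, y up, looking along -z (the intrinsics and any distortion apply to the point x, -y, -z); pixel columns grow to the right and rows downward; lengths in mm; the calibration is good to about 2 mm. A picture is of the moment at which its call begins: read the wrist's pose just before it. calibration takes no time and is no camera call; for the wrist camera it gives the pose at the moment of the call.
- finish_job(): hands the job in, once; it reports no verdict.
The state is a dict: "clock": time; "qpos": joint angles; "qd": joint speeds; "tau": joint torques, N m; "eef_pos": TCP position; "tool_rot": TCP orientation; "force": force on the tool from outside, world axes, zero at the start; "torque": the same for the moment, N m; "width": finger opening in mm.
Only numpy, scipy, OpenCV 4.12 (cv2) and the standard library are available. Lean on these libraries where they do the work, as an engineer would, in place of code of your own. Each camera call takes 0.05 s, during which the arm holds its last target. There are 200 camera calls.

## Working session

There is one attempt and no reset: what is moved stays moved. The work goes in short steps, Python scripts to look and compute and a tool call to move; the robot and the scene stay as the last step left them, time stands still between calls to the robot, and variables do not carry over. Pictures are saved under pics/ and viewed, about 8 in all and at most 12, crops included, and the job is handed in when it is done.

Besides the shell and the picture viewer there is one more tool, called after "Call:" by a JSON object that holds its "name" and its "arguments". apply_moves: Moves the arm, as the interface text tells. Its arguments: {"type":"object","properties":{"increments":{"type":"array"}},"required":["increments"]}

```bash
mkdir -p pics; python3 - <<'E'
from cell import *
import cv2, numpy as np
s=read_state(); print({k:np.round(v,3).tolist() for k,v in s.items()})
for n in("scene","top"):
    c=calibration(n); print(n,{k:np.round(v,4).tolist() if not isinstance(v,str) else v for k,v in c.items()})
    cv2.imwrite(f"pics/{n}0.png",get_image(n)[:,:,::-1])
c=calibration("wrist");print(c)
E
```

```text
{'clock': 0.0, 'qpos': [-1.348, 0.629, 0.038, 1.518, -0.027, 0.996, -0.02], 'qd': [-0.0, -0.0, 0.001, 0.001, 0.0, 0.0, 0.0], 'tau': [-0.001, -56.337, 1.226, -19.344, 0.011, 0.01, -0.0], 'eef_pos': [184.901, 622.479, 230.349], 'tool_rot': [-3.14, 0.0, 2.853], 'force': [0.428, -0.511, -0.169], 'torque': [0.012, 0.033, -0.008], 'width': 85.243}
scene {'camera_matrix': [[479.898, 0.0, 277.8615], [0.0, 479.898, 215.6129], [0.0, 0.0, 1.0]], 'origin': [1062.8068, -393.8035, 1088.8611], 'attitude': [0.6218, 0.0066, 0.9247]}
top {'camera_matrix': [[512.7807, 0.0, 268.3975], [0.0, 512.7807, 208.1348], [0.0, 0.0, 1.0]], 'origin': [294.1337, 40.143, 1616.0285], 'attitude': [0.1577, -0.0087, -1.564]}
{'camera_matrix': array([[347.01449766,   0.        , 282.56488022],
       [  0.        , 347.01449766, 210.31740926],
       [  0.        ,   0.        ,   1.        ]]), 'origin': array([114.89779448, 644.72907436, 372.76545479]), 'attitude': array([-2.90975415e-01, -2.23146769e-04,  1.28236639e+00])}
```

View pics/scene0.png

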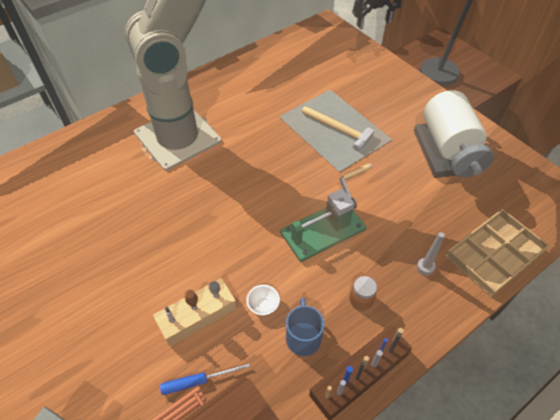

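View pics/top0.png

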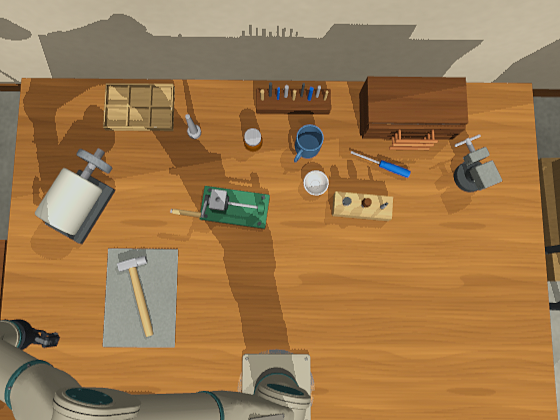

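Scene view: the stand is at lower left with the punch (170,313), burnisher (191,298) and grey drum head, the pin (215,289). The winder's block is at (342,200) and the crank handle at (357,172). In the top view the pin head is at (347,201), the block at (217,199) and the handle at (176,212). Next I triangulate these.

```bash
cat > h.py <<'E'
from cell import *
import cv2, numpy as np
from scipy.spatial.transform import Rotation as R
def cam(n):
    c=calibration(n); return np.array(c["camera_matrix"]),np.array(c["origin"]),R.from_euler('xyz',c["attitude"]).as_matrix(),c
def ray(c,p):
    K,o,A,_=c; d=np.linalg.solve(K,[p[0],p[1],1.]); return o,A@(d*[1,-1,-1])
def plane(c,p,z):
    o,d=ray(c,p); return o+d*(z-o[2])/d[2]
def proj(c,X):
    K,o,A,_=c; v=A.T@(np.array(X,float)-o); v=K@(v*[1,-1,-1]); return v[:2]/v[2]
def tri(c1,p1,c2,p2):
    o1,d1=ray(c1,p1);o2,d2=ray(c2,p2);d1/=np.linalg.norm(d1);d2/=np.linalg.norm(d2)
    t=np.linalg.lstsq(np.c_[d1,-d2],o2-o1,rcond=None)[0]
    a,b=o1+t[0]*d1,o2+t[1]*d2; return (a+b)/2,np.linalg.norm(a-b)
E
python3 - <<'E'
from h import *
s,t=cam("scene"),cam("top")
print(calibration("top").keys())
for n,a,b in(("pinhead",(215,288),(347,201)),("burn",(191,296),(367,202)),("punch",(170,311),(384,205)),("block",(342,197),(217,199)),("handle tip",(370,166),(172,211))):
    X,g=tri(s,a,t,b); print(n,X.round(1),round(g,1))
a=cv2.imread("pics/scene0.png")[150:360,140:400]; b=cv2.imread("pics/top0.png")[165:235,165:405]
a=cv2.resize(a,(780,630),interpolation=2)[:,:]
b=cv2.resize(b,(780,228),interpolation=2)
cv2.imwrite("pics/c1.png",cv2.resize(np.vstack([a,b]),(545,600)))
E
```

```text
dict_keys(['camera_matrix', 'origin', 'attitude'])
pinhead [ 561.7 -208.4   87.3] 2.4
burn [ 555.6 -265.5  106.4] 1.6
punch [ 549.9 -320.2   88.9] 1.9
block [558.2 181.6 123.3] 2.1
handle tip [522.1 313.9 118.5] 2.2
```

Call:
{"name": "apply_moves", "arguments": {"increments": [{"tx": 0.03, "ty": -0.034, "tz": 0.02, "rz": -1.6}, {"tx": 0.065, "ty": -0.075, "tz": 0.04, "rz": -3.2}, {"tx": 0.1, "ty": -0.112, "tz": 0.06, "rz": -4.8}, {"tx": 0.13, "ty": -0.15, "tz": 0.08, "rz": -6.4}, {"tx": 0.165, "ty": -0.187, "tz": 0.1, "rz": -8.0}, {"tx": 0.2, "ty": -0.225, "tz": 0.1, "rz": -9.6}, {"tx": 0.235, "ty": -0.262, "tz": 0.1, "rz": -11.2}, {"tx": 0.265, "ty": -0.3, "tz": 0.1, "rz": -12.8}, {"tx": 0.3, "ty": -0.337, "tz": 0.1, "rz": -14.4}, {"tx": 0.335, "ty": -0.375, "tz": 0.1, "rz": -15.9}, {"tx": 0.375, "ty": -0.422, "tz": 0.1, "rz": -15.9}, {"tx": 0.375, "ty": -0.422, "tz": 0.1, "rz": -15.9}]}}

```text
$.increments[0]: bad value
```

```bash
python3 - <<'E'
from h import *
import pickle
s=read_state(); print(s["clock"],s["eef_pos"],s["tool_rot"],s["qpos"],s["qd"])
c=cam("wrist"); im=get_image("wrist")[:,:,::-1]; print(c[1],c[3]["attitude"])
pickle.dump((c,im),open("w1.pkl","wb")); cv2.imwrite("pics/w1.png",im)
E
```

```text
0.1 [184.94053972 622.54280148 230.46153805] [-3.13987005e+00  2.35031737e-05  2.85275965e+00] [-1.34779911  0.62926858  0.03847083  1.51830014 -0.02701253  0.99626538
 -0.02000716] [-0.00121073 -0.00134016 -0.00259279 -0.00276556 -0.00104427 -0.00114523
  0.00054923]
[114.89779448 644.72907436 372.76545479] [-2.90975415e-01 -2.23146769e-04  1.28236639e+00]
```

View pics/w1.png

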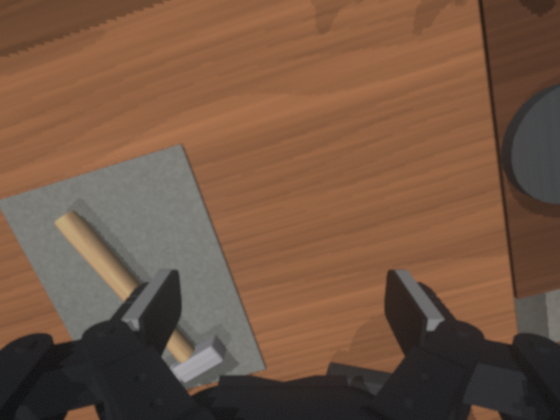

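The move was refused because each row needs every key, so the wrist still shows the start view: the hammer at (140,290) and the fingers at the bottom. I'll resend with complete rows.

Call:
{"name": "apply_moves", "arguments": {"increments": [{"tx": 0.03, "ty": -0.034, "tz": 0.02, "rx": 0, "ry": 0, "rz": -1.6, "claw": 0.085}, {"tx": 0.065, "ty": -0.075, "tz": 0.04, "rx": 0, "ry": 0, "rz": -3.2, "claw": 0.085}, {"tx": 0.1, "ty": -0.112, "tz": 0.06, "rx": 0, "ry": 0, "rz": -4.8, "claw": 0.085}, {"tx": 0.13, "ty": -0.15, "tz": 0.08, "rx": 0, "ry": 0, "rz": -6.4, "claw": 0.085}, {"tx": 0.165, "ty": -0.187, "tz": 0.1, "rx": 0, "ry": 0, "rz": -8.0, "claw": 0.085}, {"tx": 0.2, "ty": -0.225, "tz": 0.1, "rx": 0, "ry": 0, "rz": -9.6, "claw": 0.085}, {"tx": 0.235, "ty": -0.262, "tz": 0.1, "rx": 0, "ry": 0, "rz": -11.2, "claw": 0.085}, {"tx": 0.265, "ty": -0.3, "tz": 0.1, "rx": 0, "ry": 0, "rz": -12.8, "claw": 0.085}, {"tx": 0.3, "ty": -0.337, "tz": 0.1, "rx": 0, "ry": 0, "rz": -14.4, "claw": 0.085}, {"tx": 0.335, "ty": -0.375, "tz": 0.1, "rx": 0, "ry": 0, "rz": -15.9, "claw": 0.085}, {"tx": 0.375, "ty": -0.422, "tz": 0.1, "rx": 0, "ry": 0, "rz": -15.9, "claw": 0.085}, {"tx": 0.375, "ty": -0.422, "tz": 0.1, "rx": 0, "ry": 0, "rz": -15.9, "claw": 0.085}]}}

```text
clock: 1.35
eef_pos: [562.0, 197.1, 331.2]
tool_rot: [3.141, 0.002, 1.462]
force: [-0.1, -0.1, 0.1]
width: 84.8
```

```bash
cat >> h.py <<'E'
import pickle
def snap(n):
    s=read_state(); print(s["clock"],np.round(s["eef_pos"],1),np.round(s["tool_rot"],3),np.round(s["qpos"],2),np.abs(s["qd"]).max().round(3))
    c=cam("wrist"); im=get_image("wrist")[:,:,::-1].copy(); pickle.dump((c,im),open(n+".pkl","wb")); cv2.imwrite(f"pics/{n}.png",im); return c,im
E
python3 - <<'E'
from h import *
c,im=snap("w2"); print(c[1],c[3]["attitude"])
E
```

```text
1.35 [562.  197.1 331.2] [3.141e+00 2.000e-03 1.462e+00] [-0.68  0.49  0.48  1.55 -0.24  1.16 -0.27] 0.577
[569.78205823 271.18053935 473.37994444] [-0.29088559 -0.00138064 -0.10891129]
```

View pics/w2.png

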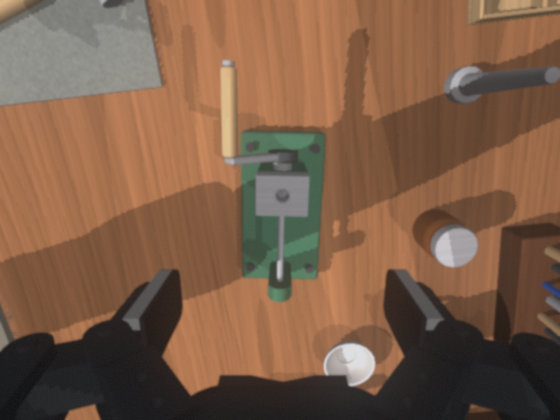

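Wrist view: guide hole at (282,196), block top spanning (256–309, 172–216), handle from (229,62) to (230,158), tail post at (280,285). I take a second view further along for parallax.

Call:
{"name": "apply_moves", "arguments": {"increments": [{"tx": 0, "ty": -0.045, "tz": 0, "rx": 0, "ry": 0, "rz": 0, "claw": 0.085}, {"tx": 0, "ty": -0.07, "tz": 0, "rx": 0, "ry": 0, "rz": 0, "claw": 0.085}, {"tx": 0, "ty": -0.07, "tz": 0, "rx": 0, "ry": 0, "rz": 0, "claw": 0.085}, {"tx": 0, "ty": -0.07, "tz": 0, "rx": 0, "ry": 0, "rz": 0, "claw": 0.085}]}}

```text
clock: 1.8
eef_pos: [559.9, 131.3, 331.2]
tool_rot: [-3.141, -0.001, 1.464]
force: [1.4, 0.7, -0.4]
width: 85.4
```

```bash
cat >> h.py <<'E'
def dark(im,p,r=14,th=None):
    p=np.round(p).astype(int); g=cv2.cvtColor(im,6)[p[1]-r:p[1]+r+1,p[0]-r:p[0]+r+1].astype(float)
    return g
E
python3 - <<'E'
from h import *
c2,im2=pickle.load(open("w2.pkl","rb"))
c3,im3=snap("w3")
q=proj(c3,plane(c2,(282,196),117)); print("pred",q)
def blob(im,p,r=12):
    p=np.round(p).astype(int); g=cv2.cvtColor(im,6)[p[1]-r:p[1]+r+1,p[0]-r:p[0]+r+1]
    med=np.median(g); m=(g<med-25).astype(np.uint8); n,l,st,ce=cv2.connectedComponentsWithStats(m)
    print("med",med,[(st[i,4],(ce[i]+p-r).round(1).tolist()) for i in range(1,n) if st[i,4]>8])
blob(im2,(282,196)); blob(im3,q)
h=lambda im,x,y,s:cv2.resize(im[y:y+s*3//4,x:x+s],(400,300),interpolation=2)
cv2.imwrite("pics/c3.png",np.vstack([np.hstack([h(im2,210,130,160),h(im2,210,30,160)]),np.hstack([h(im3,210,0,160),h(im3,210,100,160)])]))
E
```

```text
1.8 [559.9 131.3 331.2] [-3.141e+00 -1.000e-03  1.464e+00] [-0.59  0.46  0.48  1.6  -0.23  1.14 -0.16] 0.027
pred [277.40338568 133.1396342 ]
med 134.0 [(np.int32(108), [281.8, 196.2])]
med 136.0 [(np.int32(133), [277.1, 132.8])]
```

View pics/c3.png

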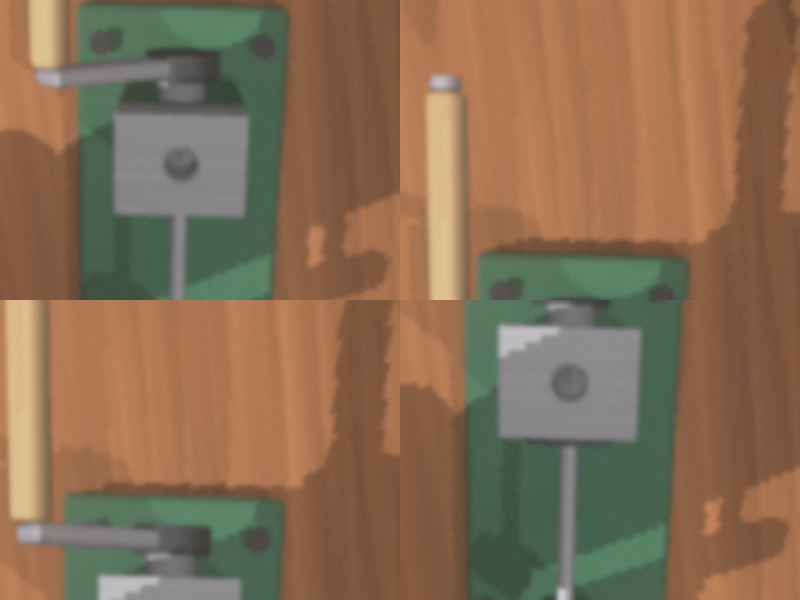

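The crops show the guide hole clearly as a dark disc in both views, and the sleeve's root end at about (229.6,157) in w2 and (221.6,88) in w3.

```bash
python3 - <<'E'
from h import *
c2,im2=pickle.load(open("w2.pkl","rb")); c3,im3=pickle.load(open("w3.pkl","rb"))
print("hole",tri(c2,(281.8,196.2),c3,(277.1,132.8)), plane(c2,(281.8,196.2),117),plane(c3,(277.1,132.8),117))
print("root",tri(c2,(229.6,157),c3,(221.6,88)))
# sleeve mask
for c,im in((c2,im2),(c3,im3)):
    hsv=cv2.cvtColor(im,cv2.COLOR_BGR2HSV)
    m=((hsv[...,0]>14)&(hsv[...,0]<28)&(hsv[...,1]>70)&(hsv[...,2]>150)).astype(np.uint8); m[:, :200]=0; m[:,260:]=0; m[200:]=0
    n,l,st,ce=cv2.connectedComponentsWithStats(m); i=1+np.argmax(st[1:,4]); print(st[i],ce[i])
    ys,xs=np.nonzero(l==i)
    for y in (ys.min()+3,ys.max()-3): print("  row",y,xs[ys==y].min(),xs[ys==y].max())
    # block top axes : green base edges
    g=((hsv[...,0]>60)&(hsv[...,0]<90)&(hsv[...,1]>80)).astype(np.uint8)
    cs=max(cv2.findContours(g,0,2)[0],key=cv2.contourArea); r=cv2.boxPoints(cv2.minAreaRect(cs))
    print("  base",[plane(c,p,20)[:2].round(0).tolist() for p in r])
E
```

```text
hole (array([559.62558737, 181.42582115, 119.97094474]), np.float64(0.04992987698902987)) [559.56537808 180.67062093 117.        ] [559.53328616 181.22894782 117.        ]
root (array([512.08866879, 228.6506883 , 124.95132864]), np.float64(0.29608566391875235))
[ 220   67   15   90 1231] [227.60276198 110.52233956]
  row 70 220 234
  row 153 222 234
  base [[549.0, 85.0], [589.0, 98.0], [594.0, 80.0], [553.0, 68.0]]
[ 212    0   16   89 1229] [219.52888527  42.48006509]
  row 3 212 226
  row 85 214 226
  base [[548.0, 85.0], [597.0, 96.0], [601.0, 79.0], [551.0, 67.0]]
```

Call:
{"name": "apply_moves", "arguments": {"increments": [{"tx": 0, "ty": -0.05, "tz": 0, "rx": 0, "ry": 0, "rz": 0, "claw": 0.085}, {"tx": 0, "ty": -0.1, "tz": -0.01, "rx": 0, "ry": 0, "rz": 0, "claw": 0.085}, {"tx": 0, "ty": -0.15, "tz": -0.02, "rx": 0, "ry": 0, "rz": 0, "claw": 0.085}, {"tx": 0, "ty": -0.2, "tz": -0.04, "rx": 0, "ry": 0, "rz": 0, "claw": 0.085}, {"tx": 0, "ty": -0.25, "tz": -0.06, "rx": 0, "ry": 0, "rz": 0, "claw": 0.085}, {"tx": 0, "ty": -0.3, "tz": -0.08, "rx": 0, "ry": 0, "rz": 0, "claw": 0.085}, {"tx": 0, "ty": -0.3, "tz": -0.08, "rx": 0, "ry": 0, "rz": 0, "claw": 0.085}, {"tx": 0, "ty": -0.3, "tz": -0.08, "rx": 0, "ry": 0, "rz": 0, "claw": 0.085}]}}

```text
clock: 2.65
eef_pos: [559.7, -169.9, 250.2]
tool_rot: [-3.14, 0.0, 1.463]
force: [-0.1, 0.6, -0.3]
width: 85.2
```

```bash
python3 - <<'E'
from h import *
c,im=snap("w4"); print(proj(c,(562,-208,98)))
E
```

```text
2.65 [ 559.7 -169.9  250.2] [-3.14   0.     1.463] [-0.05  0.55  0.48  1.69 -0.29  0.97  0.42] 0.057
[290.05032463 235.91408896]
```

View pics/w4.png

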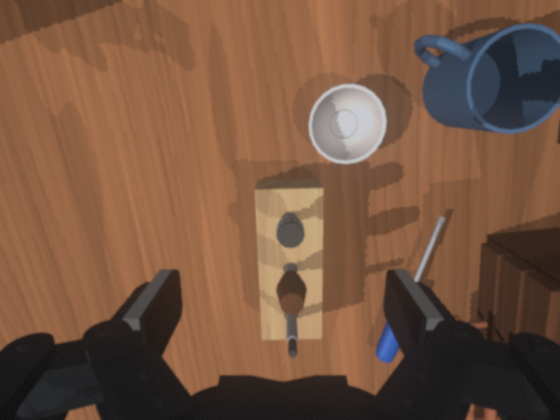

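Wrist view: the pin's drum head is at (290,234) as predicted, with the burnisher at (290,292) and the punch at (292,345). The dish and mug are clear of it. I move over the pin for the second view.

Call:
{"name": "apply_moves", "arguments": {"increments": [{"tx": 0.001, "ty": -0.02, "tz": -0.04, "rx": 0, "ry": 0, "rz": 0, "claw": 0.085}, {"tx": 0.002, "ty": -0.038, "tz": -0.08, "rx": 0, "ry": 0, "rz": 0, "claw": 0.085}, {"tx": 0.002, "ty": -0.038, "tz": -0.08, "rx": 0, "ry": 0, "rz": 0, "claw": 0.085}, {"tx": 0.002, "ty": -0.038, "tz": -0.08, "rx": 0, "ry": 0, "rz": 0, "claw": 0.085}]}}

```text
clock: 3.1
eef_pos: [563.2, -204.0, 171.7]
tool_rot: [-3.141, -0.002, 1.468]
force: [0.5, -0.7, -0.2]
width: 85.2
```

```bash
python3 - <<'E'
from h import *
c4,im4=pickle.load(open("w4.pkl","rb")); c5,im5=snap("w5")
# head top: bright/dark grey mask (low saturation) near prediction
def head(c,im,guess):
    p=np.round(proj(c,guess)).astype(int); r=45
    hsv=cv2.cvtColor(im,cv2.COLOR_BGR2HSV)[p[1]-r:p[1]+r,p[0]-r:p[0]+r]
    m=((hsv[...,1]<60)).astype(np.uint8); cv2.imwrite(f"pics/m{r}_{p[1]}.png",m*255)
    n,l,st,ce=cv2.connectedComponentsWithStats(m); i=l[r,r]
    print("pred",p,"comp",i,st[i],ce[i]+p-r); ys,xs=np.nonzero(l==i); 
    for y in range(ys.min(),ys.max()+1,4): print("   ",y+p[1]-r,xs[ys==y].min()+p[0]-r,xs[ys==y].max()+p[0]-r)
head(c4,im4,(562,-208,98)); head(c5,im5,(562,-208,98))
p=np.round(proj(c5,(562,-208,98))).astype(int)
cv2.imwrite("pics/c5.png",np.hstack([cv2.resize(im4[200:280,240:340],(500,400),interpolation=2),cv2.resize(im5[p[1]-40:p[1]+40,p[0]-50:p[0]+50],(500,400),interpolation=2)])[:,100:900])
C2,_=pickle.load(open("w2.pkl","rb"));C3,_=pickle.load(open("w3.pkl","rb"))
for c,a in((C2,((227,70),(228,153))),(C3,((219,3),(220,85)))): print([plane(c,q,130).round(1) for q in a])
E
```

```text
3.1 [ 563.2 -204.   171.7] [-3.141e+00 -2.000e-03  1.468e+00] [ 0.04  0.66  0.42  1.73 -0.35  0.82  0.53] 0.038
pred [290 236] comp 1 [ 32  22  27  34 698] [289.63896848 230.43982808]
    213 286 292
    217 284 295
    221 280 299
    225 277 302
    229 277 302
    233 277 303
    237 277 302
    241 280 300
    245 284 296
pred [282 231] comp 1 [  26   15   38   46 1306] [281.40888208 224.62327718]
    201 280 282
    205 275 288
    209 270 293
    213 266 296
    217 264 298
    221 264 299
    225 263 300
    229 263 299
    233 264 299
    237 266 297
    241 269 294
    245 275 287
[array([522.9, 308.7, 130. ]), array([512.1, 233.3, 130. ])]
[array([521.4, 298.2, 130. ]), array([511.7, 231.1, 130. ])]
```

View pics/c5.png

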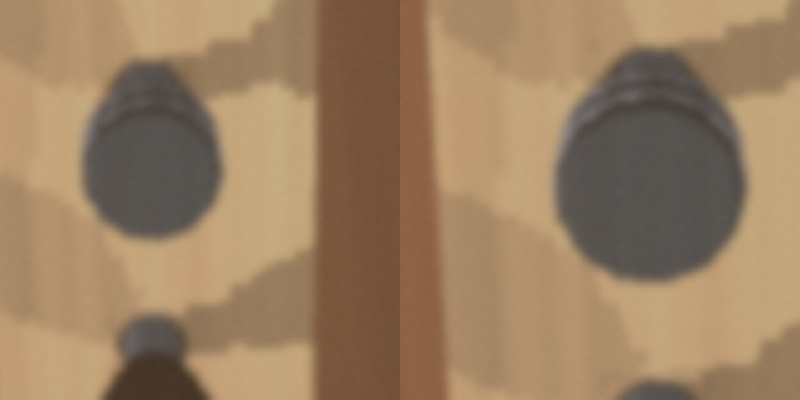

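Head-top discs: centre (290.0,234.6) in w4 and (282.0,229.2) in w5.

```bash
python3 - <<'E'
from h import *
c4,_=pickle.load(open("w4.pkl","rb")); c5,_=pickle.load(open("w5.pkl","rb"))
print(tri(c4,(290,234.6),c5,(282,229.2)),plane(c4,(290,234.6),98),plane(c5,(282,229.2),98))
# burnisher, punch tops for stand direction are not needed; green/base yaw from handle
import math
for r in((10.8,75.4),(9.7,67.1)): print(math.atan2(-r[0],r[1]))
E
```

```text
(array([ 561.92104724, -210.68733028,   87.36441752]), np.float64(0.11329302262926551)) [ 562.08321761 -206.73404159   98.        ] [ 562.36602813 -206.88759583   98.        ]
-0.14226838767287436
-0.14356580566258104
```

Height from parallax (87) and from the text (98) disagree, so I take one view from straight above the pin, where the xy fix doesn't depend on height.

Call:
{"name": "apply_moves", "arguments": {"increments": [{"tx": 0, "ty": -0.04, "tz": 0, "rx": 0, "ry": 0, "rz": 0, "claw": 0.085}, {"tx": 0, "ty": -0.076, "tz": 0, "rx": 0, "ry": 0, "rz": 0, "claw": 0.085}, {"tx": 0, "ty": -0.076, "tz": 0, "rx": 0, "ry": 0, "rz": 0, "claw": 0.085}, {"tx": 0, "ty": -0.076, "tz": 0, "rx": 0, "ry": 0, "rz": 0, "claw": 0.085}]}}

```text
clock: 3.55
eef_pos: [563.6, -282.5, 173.6]
tool_rot: [3.138, 0.0, 1.466]
force: [-0.0, 0.6, -0.4]
width: 84.9
```

```bash
python3 - <<'E'
from h import *
c4,_=pickle.load(open("w4.pkl","rb")); c5,_=pickle.load(open("w5.pkl","rb")); c6,im6=snap("w6")
print(c6[1],proj(c6,(562,-207,98)))
hsv=cv2.cvtColor(im6,cv2.COLOR_BGR2HSV); p=np.round(proj(c6,(562,-208,95))).astype(int); r=45
y0=max(p[1]-r,0); m=(hsv[y0:p[1]+r,p[0]-r:p[0]+r,1]<60).astype(np.uint8)
n,l,st,ce=cv2.connectedComponentsWithStats(m)
for i in range(1,n):
  if st[i,4]>200:
    cs=max(cv2.findContours((l==i).astype(np.uint8),0,1)[0],key=len); e=cv2.fitEllipse(cs)
    q=np.array(e[0])+[p[0]-r,y0]; print(st[i],"ellipse",q,e[1])
    for z in(87,98): print(plane(c6,q,z))
    print(tri(c6,q,c4,(290,234.6)),tri(c6,q,c5,(282,229.2)))
cv2.imwrite("pics/c6.png",cv2.resize(im6[0:210,170:400],(690,630-30),interpolation=2))
E
```

```text
3.55 [ 563.6 -282.5  173.6] [3.138 0.    1.466] [ 0.17  0.7   0.42  1.65 -0.35  0.87  0.62] 0.033
[ 570.67843167 -208.69675375  315.89907667] [266.41025019 105.71647204]
[  24   23   42   44 1411] ellipse [266.78472137 106.62142181] (40.74543380737305, 42.30439376831055)
[ 561.73262357 -207.48285328   87.        ]
[ 562.16252434 -207.54118862   98.        ]
(array([ 562.06091848, -207.53088067,   95.8748055 ]), np.float64(0.03712053073948426)) (array([ 562.19443099, -207.53122655,   96.1841152 ]), np.float64(0.20559397421570225))
```

View pics/c6.png

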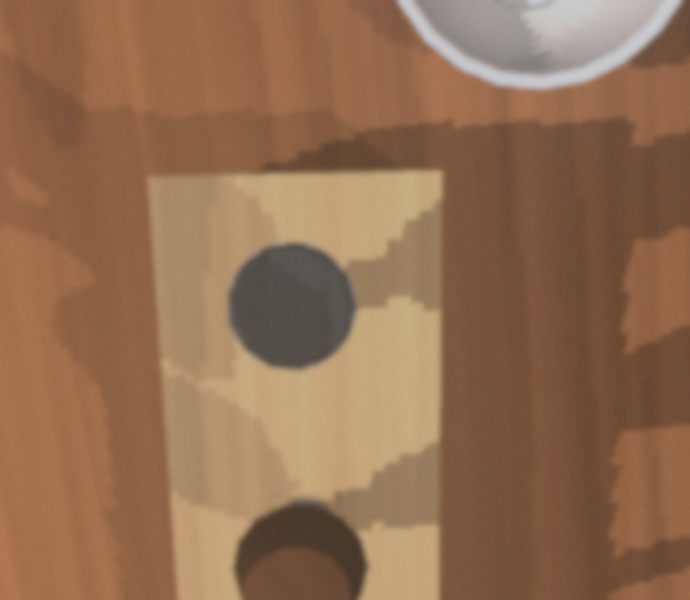

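From above the head centre is (562.1, -207.5) at z ≈ 96, which agrees with the text's 98. Now I grasp.

Call:
{"name": "apply_moves", "arguments": {"increments": [{"tx": 0, "ty": 0.04, "tz": 0, "rx": 0, "ry": 0, "rz": 0, "claw": 0.085}, {"tx": 0, "ty": 0.075, "tz": 0, "rx": 0, "ry": 0, "rz": 0, "claw": 0.085}, {"tx": 0, "ty": 0.075, "tz": -0.01, "rx": 0, "ry": 0, "rz": 0, "claw": 0.085}, {"tx": 0, "ty": 0.075, "tz": -0.04, "rx": 0, "ry": 0, "rz": 0, "claw": 0.085}, {"tx": 0, "ty": 0.075, "tz": -0.075, "rx": 0, "ry": 0, "rz": 0, "claw": 0.085}, {"tx": 0, "ty": 0.075, "tz": -0.1, "rx": 0, "ry": 0, "rz": 0, "claw": 0.085}, {"tx": 0, "ty": 0.075, "tz": -0.102, "rx": 0, "ry": 0, "rz": 0, "claw": 0.085}, {"tx": 0, "ty": 0.075, "tz": -0.102, "rx": 0, "ry": 0, "rz": 0, "claw": 0.085}, {"tx": 0, "ty": 0.075, "tz": -0.102, "rx": 0, "ry": 0, "rz": 0, "claw": 0.085}]}}

```text
clock: 4.5
eef_pos: [563.5, -207.9, 71.0]
tool_rot: [3.139, 0.001, 1.466]
force: [-0.3, -0.7, 1.1]
width: 84.8
```

```bash
python3 - <<'E'
from h import *
for i in range(3):
    s=read_state(); print(s["clock"],s["eef_pos"].round(2),s["force"].round(2),np.round(s["tool_rot"],3)); get_image("wrist") if i<2 else 0
E
```

```text
4.5 [ 563.46 -207.92   71.  ] [-0.31 -0.66  1.09] [3.139e+00 1.000e-03 1.466e+00]
4.55 [ 563.46 -208.08   71.12] [ 0.05 -0.03 -0.25] [3.138e+00 1.000e-03 1.466e+00]
4.6 [ 563.31 -208.11   71.02] [-0.23 -0.71  0.2 ] [3.139e+00 1.000e-03 1.466e+00]
```

Call:
{"name": "apply_moves", "arguments": {"increments": [{"tx": -0.0012, "ty": 0.0005, "tz": -0.001, "rx": 0, "ry": 0, "rz": 0, "claw": 0.04}, {"tx": -0.0012, "ty": 0.0005, "tz": -0.001, "rx": 0, "ry": 0, "rz": 0, "claw": 0.015}, {"tx": -0.0012, "ty": 0.0005, "tz": -0.001, "rx": 0, "ry": 0, "rz": 0, "claw": 0.015}, {"tx": -0.0012, "ty": 0.0005, "tz": -0.001, "rx": 0, "ry": 0, "rz": 0, "claw": 0.015}, {"tx": -0.0012, "ty": 0.0005, "tz": -0.001, "rx": 0, "ry": 0, "rz": 0, "claw": 0.015}, {"tx": -0.0012, "ty": 0.0005, "tz": -0.001, "rx": 0, "ry": 0, "rz": 0, "claw": 0.015}]}}

```text
clock: 5.2
eef_pos: [561.1, -207.5, 68.6]
tool_rot: [3.141, 0.0, 1.465]
force: [0.3, 0.5, 3.5]
width: 24.4
```

Call:
{"name": "apply_moves", "arguments": {"increments": [{"tx": 0, "ty": 0, "tz": 0.03, "rx": 0, "ry": 0, "rz": 0, "claw": 0.015}, {"tx": 0, "ty": 0, "tz": 0.075, "rx": 0, "ry": 0, "rz": 0, "claw": 0.015}, {"tx": 0, "ty": 0.02, "tz": 0.115, "rx": 0, "ry": 0, "rz": 0, "claw": 0.015}, {"tx": 0, "ty": 0.06, "tz": 0.14, "rx": 0, "ry": 0, "rz": 0, "claw": 0.015}, {"tx": 0, "ty": 0.11, "tz": 0.146, "rx": 0, "ry": 0, "rz": 0, "claw": 0.015}, {"tx": 0, "ty": 0.16, "tz": 0.146, "rx": 0, "ry": 0, "rz": 0, "claw": 0.015}, {"tx": 0, "ty": 0.21, "tz": 0.146, "rx": 0, "ry": 0, "rz": 0, "claw": 0.015}, {"tx": -0.001, "ty": 0.26, "tz": 0.146, "rx": 0, "ry": 0, "rz": 0, "claw": 0.015}, {"tx": -0.0015, "ty": 0.31, "tz": 0.146, "rx": 0, "ry": 0, "rz": 0, "claw": 0.015}, {"tx": -0.0015, "ty": 0.355, "tz": 0.146, "rx": 0, "ry": 0, "rz": 0, "claw": 0.015}, {"tx": -0.0015, "ty": 0.3887, "tz": 0.146, "rx": 0, "ry": 0, "rz": 0, "claw": 0.015}, {"tx": -0.0015, "ty": 0.3887, "tz": 0.146, "rx": 0, "ry": 0, "rz": 0, "claw": 0.015}]}}

```text
clock: 6.4
eef_pos: [557.9, 189.1, 213.1]
tool_rot: [-3.139, -0.003, 1.475]
force: [-0.1, 0.1, -1.2]
width: 24.2
```

```bash
python3 - <<'E'
from h import *
c,im=snap("w7"); s=read_state(); T=np.array(s["eef_pos"]); print(T, s["width"])
print("tcp px",proj(c,T),"tip",proj(c,T-[0,0,60.6]),"hole",proj(c,(559.6,181.1,117)))
cv2.imwrite("pics/c7.png",cv2.resize(im[200:420,140:420],(763,600),interpolation=2))
E
```

```text
6.4 [557.9 189.1 213.1] [-3.139e+00 -3.000e-03  1.475e+00] [-0.67  0.6   0.48  1.72 -0.35  0.9  -0.14] 0.069
[558.34112096 184.86822008 213.35834296] 24.44312046363238
tcp px [284.62469141 286.03262294] tip [284.25292748 238.35558115] hole [286.32757418 225.34743921]
```

View pics/c7.png

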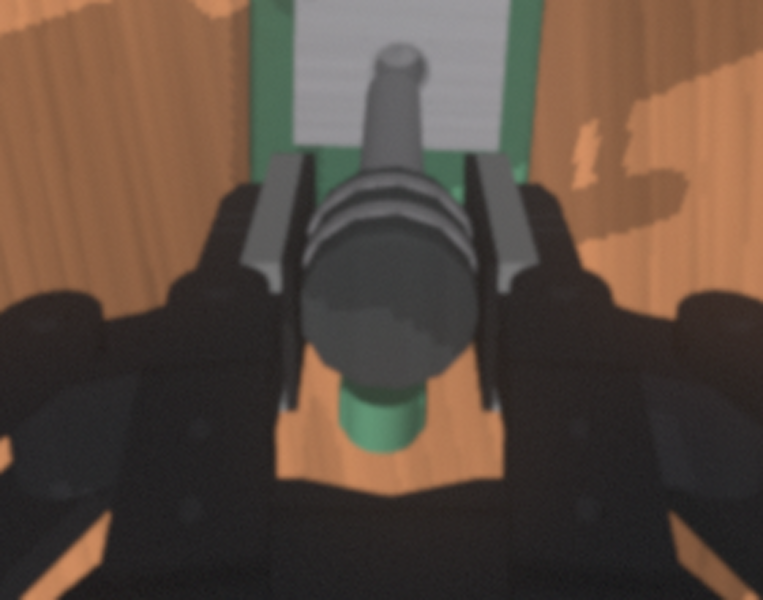

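Crop: the pin is held between the pads, tip near (400,60) in the crop, i.e. about (287,221) in the image, close to the hole. The arm was still moving, so I redo the numbers with it settled.

```bash
python3 - <<'E'
from h import *
c,im=snap("w8"); s=read_state(); T=np.array(s["eef_pos"]); A=R.from_euler('xyz',s["tool_rot"]).as_matrix(); print(T)
print("hole",proj(c,(559.6,181.1,117)))
for l,d in(("headtop",-29.4),("headbot",-7.4),("tip",60.6),("taper",56.6)): print(l,proj(c,T+A@[0,0,d]))
v=cv2.resize(im[200:380,180:390],(700,600),interpolation=2); cv2.imwrite("pics/c8.png",v)
E
```

```text
6.45 [558.3 184.9 213.4] [-3.140e+00 -1.000e-03  1.471e+00] [-0.67  0.6   0.48  1.72 -0.34  0.9  -0.14] 0.06
[558.77519303 181.93752572 213.68277937]
hole [285.1623491  219.42138118]
headtop [284.82500451 321.79138917]
headbot [284.52277505 291.86566616]
tip [283.96162132 236.30215206]
taper [283.98508826 238.62576722]
```

View pics/c8.png

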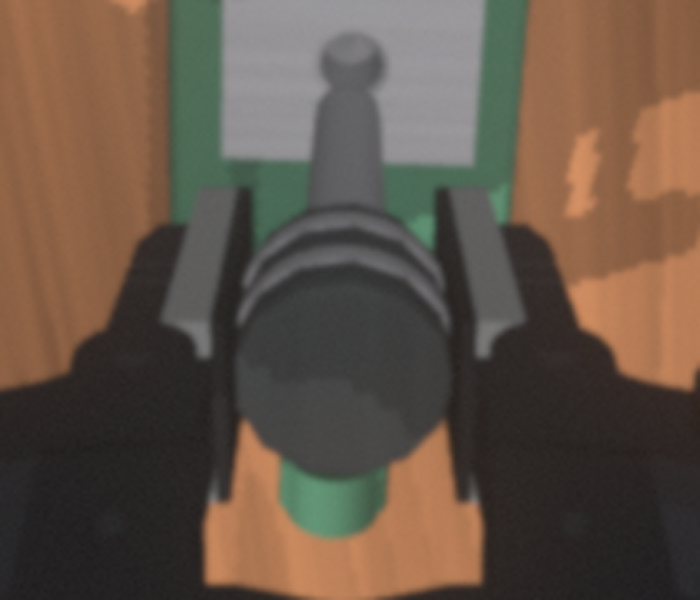

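Hole at (285.6,218.6) as predicted. The shank end shows at about (284.4,228.5), so the pin sits about 1 mm +y of the TCP. I lower it to just above the hole, let it settle and look again.

Call:
{"name": "apply_moves", "arguments": {"increments": [{"tx": 0.0005, "ty": -0.0012, "tz": -0.015, "rx": 0, "ry": 0, "rz": 0, "claw": 0.015}, {"tx": 0.0005, "ty": -0.0012, "tz": -0.028, "rx": 0, "ry": 0, "rz": 0, "claw": 0.015}, {"tx": 0.0005, "ty": -0.0012, "tz": -0.028, "rx": 0, "ry": 0, "rz": 0, "claw": 0.015}, {"tx": 0.0005, "ty": -0.0012, "tz": -0.028, "rx": 0, "ry": 0, "rz": 0, "claw": 0.015}, {"tx": 0.0005, "ty": -0.0012, "tz": -0.028, "rx": 0, "ry": 0, "rz": 0, "claw": 0.015}]}}

```text
clock: 7.0
eef_pos: [560.3, 179.6, 186.7]
tool_rot: [3.141, -0.0, 1.464]
force: [0.2, 0.8, -0.6]
width: 24.3
```

```bash
python3 - <<'E'
from h import *
s=read_state(); c,im=snap("w9"); T=np.array(s["eef_pos"]); A=R.from_euler('xyz',s["tool_rot"]).as_matrix(); print(T)
print("hole",proj(c,(559.6,181.2,117)))
for l,d in(("headtop",-29.4),("tip",60.6),("taper",56.6)): print(l,proj(c,T+A@[0,0,d]))
v=cv2.resize(im[180:330,190:380],(760,600),interpolation=2); cv2.imwrite("pics/c9.png",v)
print(read_state()["eef_pos"])
E
```

```text
7.0 [560.3 179.6 186.7] [ 3.141 -0.     1.464] [-0.65  0.63  0.47  1.75 -0.37  0.84 -0.12] 0.005
[560.34244465 179.61828716 186.7478071 ]
hole [281.22576239 224.59946058]
headtop [282.912518   314.67116732]
tip [282.71882992 231.63335279]
taper [282.72408761 233.88742966]
[560.37258063 179.84178328 186.87340029]
```

View pics/c9.png

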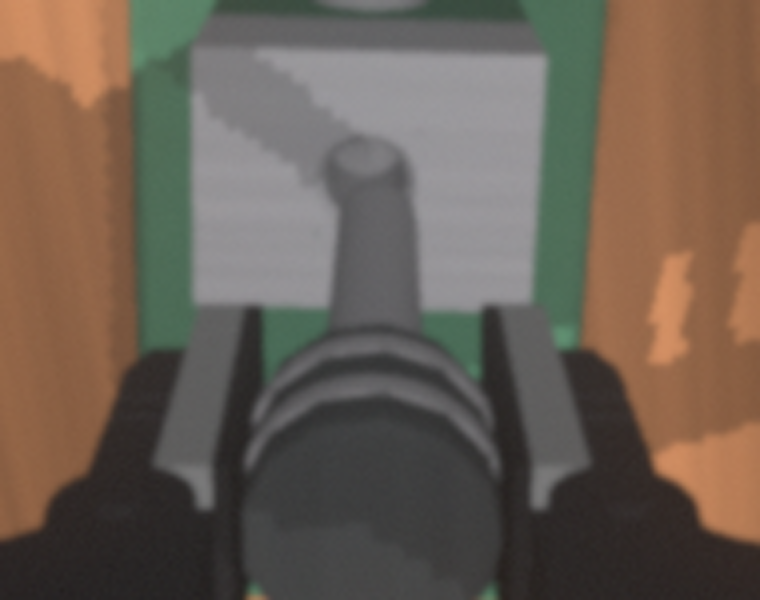

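Crop: hole centre is about (282.2,224.2) and the pin's lower end is centred on column 284.2. By those numbers the tip is about 1 mm too far in +x and about 1 mm short in y. I correct that and lower it a little.

Call:
{"name": "apply_moves", "arguments": {"increments": [{"tx": -0.001, "ty": 0.001, "tz": 0, "rx": 0, "ry": 0, "rz": 0, "claw": 0.015}, {"tx": -0.001, "ty": 0.001, "tz": -0.004, "rx": 0, "ry": 0, "rz": 0, "claw": 0.015}, {"tx": -0.001, "ty": 0.001, "tz": -0.008, "rx": 0, "ry": 0, "rz": 0, "claw": 0.015}, {"tx": -0.001, "ty": 0.001, "tz": -0.011, "rx": 0, "ry": 0, "rz": 0, "claw": 0.015}, {"tx": -0.001, "ty": 0.001, "tz": -0.013, "rx": 0, "ry": 0, "rz": 0, "claw": 0.015}, {"tx": -0.001, "ty": 0.001, "tz": -0.013, "rx": 0, "ry": 0, "rz": 0, "claw": 0.015}]}}

```text
clock: 7.65
eef_pos: [558.6, 181.0, 172.8]
tool_rot: [-3.141, 0.0, 1.465]
force: [-0.2, 0.6, -1.3]
width: 24.7
```

Call:
{"name": "apply_moves", "arguments": {"increments": [{"tx": 0, "ty": 0, "tz": -0.003, "rx": 0, "ry": 0, "rz": 0, "claw": 0.015}, {"tx": 0, "ty": 0, "tz": -0.006, "rx": 0, "ry": 0, "rz": 0, "claw": 0.015}, {"tx": 0, "ty": 0, "tz": -0.009, "rx": 0, "ry": 0, "rz": 0, "claw": 0.015}, {"tx": 0, "ty": 0, "tz": -0.012, "rx": 0, "ry": 0, "rz": 0, "claw": 0.015}, {"tx": 0, "ty": 0, "tz": -0.015, "rx": 0, "ry": 0, "rz": 0, "claw": 0.015}, {"tx": 0, "ty": 0, "tz": -0.015, "rx": 0, "ry": 0, "rz": 0, "claw": 0.015}]}}

```text
clock: 8.25
eef_pos: [558.5, 181.0, 157.8]
tool_rot: [-3.141, 0.0, 1.465]
force: [0.7, -0.1, -1.9]
width: 24.0
```

No contact force and the tip is down to about 97, so the pin is in the hole. I release it and rise.

Call:
{"name": "apply_moves", "arguments": {"increments": [{"tx": 0, "ty": 0, "tz": 0, "rx": 0, "ry": 0, "rz": 0, "claw": 0.035}, {"tx": 0, "ty": 0, "tz": 0, "rx": 0, "ry": 0, "rz": 0, "claw": 0.06}, {"tx": 0, "ty": 0, "tz": 0, "rx": 0, "ry": 0, "rz": 0, "claw": 0.06}, {"tx": 0, "ty": 0, "tz": 0, "rx": 0, "ry": 0, "rz": 0, "claw": 0.06}, {"tx": 0, "ty": 0, "tz": 0.03, "rx": 0, "ry": 0, "rz": 0, "claw": 0.06}, {"tx": 0, "ty": 0, "tz": 0.07, "rx": 0, "ry": 0, "rz": 0, "claw": 0.06}, {"tx": 0, "ty": 0, "tz": 0.1, "rx": 0, "ry": 0, "rz": 0, "claw": 0.06}, {"tx": 0, "ty": 0, "tz": 0.1, "rx": 0, "ry": 0, "rz": 0, "claw": 0.06}, {"tx": 0, "ty": 0, "tz": 0.1, "rx": 0, "ry": 0, "rz": 0, "claw": 0.06}]}}

```text
clock: 9.15
eef_pos: [559.0, 181.3, 258.8]
tool_rot: [3.141, -0.001, 1.465]
force: [0.2, -0.2, -1.2]
width: 59.9
```

```bash
python3 - <<'E'
from h import *
c,im=snap("w10")
for z in(175,183): print(z,proj(c,(560,181.3,z)))
sc=get_image("scene")[:,:,::-1]; cv2.imwrite("pics/s10.png",sc); s=cam("scene")
for z in (93,117,161,183): print("scene",z,proj(s,(560,181.3,z)))
p=np.round(proj(c,(560,181.3,183))).astype(int); r=50
g=cv2.cvtColor(im,cv2.COLOR_BGR2HSV)[p[1]-r:p[1]+r,p[0]-r:p[0]+r]
m=((g[...,1]<60)&(g[...,2]<95)).astype(np.uint8); n,l,st,ce=cv2.connectedComponentsWithStats(m); i=l[r,r]; print(p,i,st[i],ce[i]+p-r)
k=(l==i); ys,xs=np.nonzero(k); [print(y+p[1]-r,xs[ys==y].min()+p[0]-r,xs[ys==y].max()+p[0]-r) for y in range(ys.min(),ys.max()+1,6)]
E
```

```text
9.15 [559.  181.3 258.8] [ 3.141e+00 -1.000e-03  1.465e+00] [-0.68  0.55  0.51  1.68 -0.31  1.   -0.17] 0.032
175 [284.06897258 219.93080209]
183 [284.13494647 223.6782559 ]
scene 93 [340.7642877  204.70944406]
scene 117 [341.70383149 199.05740564]
scene 161 [343.50640661 188.21360679]
scene 183 [344.44898332 182.54332318]
[284 224] 4 [  23   18   39   51 1328] [277.33283133 219.31174699]
192 281 281
198 275 290
204 268 289
210 263 290
216 260 294
222 259 295
228 258 294
234 262 292
240 270 281
```

The pin's head is at row 224 as predicted for z=183, so it rests on the barrel, leaning about 0.05 rad towards the robot within its hole play. Crank lean is about -0.745 rad. Now I put closed fingers on the robot side of the handle.

Call:
{"name": "apply_moves", "arguments": {"increments": [{"tx": -0.022, "ty": 0.032, "tz": 0, "rx": 0, "ry": 0, "rz": -0.2, "claw": 0.03}, {"tx": -0.044, "ty": 0.064, "tz": 0, "rx": 0, "ry": 0, "rz": -0.4, "claw": 0}, {"tx": -0.066, "ty": 0.096, "tz": 0, "rx": 0, "ry": 0, "rz": -0.4, "claw": 0}, {"tx": -0.066, "ty": 0.096, "tz": 0, "rx": 0, "ry": 0, "rz": -0.4, "claw": 0}, {"tx": -0.066, "ty": 0.096, "tz": -0.03, "rx": 0, "ry": 0, "rz": -0.4, "claw": 0}, {"tx": -0.066, "ty": 0.096, "tz": -0.07, "rx": 0, "ry": 0, "rz": -0.4, "claw": 0}, {"tx": -0.066, "ty": 0.096, "tz": -0.11, "rx": 0, "ry": 0, "rz": -0.4, "claw": 0}, {"tx": -0.066, "ty": 0.096, "tz": -0.135, "rx": 0, "ry": 0, "rz": -0.4, "claw": 0}, {"tx": -0.066, "ty": 0.096, "tz": -0.148, "rx": 0, "ry": 0, "rz": -0.4, "claw": 0}, {"tx": -0.066, "ty": 0.096, "tz": -0.148, "rx": 0, "ry": 0, "rz": -0.4, "claw": 0}, {"tx": -0.066, "ty": 0.096, "tz": -0.148, "rx": 0, "ry": 0, "rz": -0.4, "claw": 0}]}}

```text
clock: 10.35
eef_pos: [493.5, 276.9, 110.8]
tool_rot: [3.141, -0.0, 1.43]
force: [0.7, -1.3, -0.1]
width: -0.2
```

Call:
{"name": "apply_moves", "arguments": {"increments": [{"tx": 0.003, "ty": -0.0004, "tz": 0, "rx": 0, "ry": 0, "rz": 0, "claw": 0}, {"tx": 0.006, "ty": -0.0009, "tz": 0, "rx": 0, "ry": 0, "rz": 0, "claw": 0}, {"tx": 0.008, "ty": -0.0011, "tz": 0, "rx": 0, "ry": 0, "rz": 0, "claw": 0}, {"tx": 0.01, "ty": -0.0014, "tz": 0.001, "rx": 0, "ry": 0, "rz": 0, "claw": 0}, {"tx": 0.012, "ty": -0.0017, "tz": 0.003, "rx": 0, "ry": 0, "rz": 0, "claw": 0}, {"tx": 0.014, "ty": -0.002, "tz": 0.004, "rx": 0, "ry": 0, "rz": 0, "claw": 0}, {"tx": 0.016, "ty": -0.0023, "tz": 0.006, "rx": 0, "ry": 0, "rz": 0, "claw": 0}, {"tx": 0.018, "ty": -0.0026, "tz": 0.007, "rx": 0, "ry": 0, "rz": 0, "claw": 0}, {"tx": 0.02, "ty": -0.0029, "tz": 0.008, "rx": 0, "ry": 0, "rz": 0, "claw": 0}, {"tx": 0.022, "ty": -0.0031, "tz": 0.009, "rx": 0, "ry": 0, "rz": 0, "claw": 0}]}}

```text
clock: 11.35
eef_pos: [515.3, 274.5, 119.6]
tool_rot: [3.141, -0.001, 1.431]
force: [-3.5, 2.5, 1.0]
width: -0.1
```

Call:
{"name": "apply_moves", "arguments": {"increments": [{"tx": 0.002, "ty": -0.0003, "tz": 0.001, "rx": 0, "ry": 0, "rz": 0, "claw": 0}, {"tx": 0.004, "ty": -0.0006, "tz": 0.002, "rx": 0, "ry": 0, "rz": 0, "claw": 0}, {"tx": 0.006, "ty": -0.0009, "tz": 0.003, "rx": 0, "ry": 0, "rz": 0, "claw": 0}, {"tx": 0.008, "ty": -0.0011, "tz": 0.004, "rx": 0, "ry": 0, "rz": 0, "claw": 0}, {"tx": 0.01, "ty": -0.0014, "tz": 0.005, "rx": 0, "ry": 0, "rz": 0, "claw": 0}, {"tx": 0.012, "ty": -0.0017, "tz": 0.006, "rx": 0, "ry": 0, "rz": 0, "claw": 0}, {"tx": 0.014, "ty": -0.002, "tz": 0.007, "rx": 0, "ry": 0, "rz": 0, "claw": 0}, {"tx": 0.016, "ty": -0.0023, "tz": 0.008, "rx": 0, "ry": 0, "rz": 0, "claw": 0}]}}

```text
clock: 12.15
eef_pos: [531.2, 271.3, 127.3]
tool_rot: [3.141, 0.0, 1.43]
force: [-2.9, 2.1, -1.2]
width: -0.1
```

```bash
cat > chk.py <<'E'
from h import *
def sleeve():
    t=cam("top"); im=get_image("top")[:,:,::-1]; hsv=cv2.cvtColor(im,cv2.COLOR_BGR2HSV); cv2.imwrite("pics/top_last.png",im)
    s=cam("scene"); g=get_image("scene")[:,:,::-1]; cv2.imwrite("pics/scene_last.png",g)
    # pin head top in scene: grey blob near expected
    for z in(183,175): print("expect scene head z",z,proj(s,(560,181.3,z)).round(1))
    p=(344,183); w=g[p[1]-20:p[1]+25,p[0]-20:p[0]+20]; return w
E
python3 - <<'E'
from h import *
c,im=snap("w11"); s=read_state(); print(s["force"].round(1))
for th in(-.5,-.4,-.3,-.2,-.1):
    o=np.array([560,181.3]);x=np.array([.99,-.1425]);y=np.array([.1425,.99])
    for yy in (50,110):
        P=o+70*np.sin(th)*x+yy*y; print(th,yy,proj(c,(*P,75+70*np.cos(th))).round(0),end=' ')
    print()
hsv=cv2.cvtColor(im,cv2.COLOR_BGR2HSV); m=((hsv[...,0]>14)&(hsv[...,0]<28)&(hsv[...,1]>70)&(hsv[...,2]>120)).astype(np.uint8)
n,l,st,ce=cv2.connectedComponentsWithStats(m); [print(st[i],ce[i].round(0)) for i in range(1,n) if st[i,4]>300]
print("head pred",proj(c,(556,181.3,183)))
E
```

```text
12.15 [531.2 271.3 127.3] [3.141 0.    1.43 ] [-0.78  0.72  0.43  1.78 -0.42  0.74 -0.27] 0.053
[-1.3  2.2  0.2]
-0.5 50 [300. 356.] -0.5 110 [302. 233.] 
-0.4 50 [314. 361.] -0.4 110 [318. 236.] 
-0.3 50 [329. 365.] -0.3 110 [336. 238.] 
-0.2 50 [345. 367.] -0.2 110 [354. 239.] 
-0.1 50 [362. 369.] -0.1 110 [372. 240.] 
[ 324  206   35  110 3129] [340. 258.]
head pred [383.42294678 557.14021347]
```

Sleeve at column 340 gives θ ≈ -0.28 rad, with about 3 N of push. I now go in 4 mm slow steps, watching the force and matching the pin's head in the scene camera. A drop of 8 mm shows as about 2 px.

```bash
cat > chk.py <<'E'
from h import *
import os
s=read_state(); g=cv2.cvtColor(get_image("scene"),cv2.COLOR_RGB2GRAY).astype(np.float32)
P=proj(cam("scene"),(556,181.3,172)); x,y=np.round(P).astype(int)
if not os.path.exists("ref.npy"): np.save("ref.npy",g[y-13:y+14,x-11:x+12])
t=np.load("ref.npy"); w=g[y-13-8:y+14+8,x-11-6:x+12+6]
t4=cv2.resize(t,None,fx=4,fy=4,interpolation=2); w4=cv2.resize(w,None,fx=4,fy=4,interpolation=2)
r=cv2.matchTemplate(w4,t4,cv2.TM_CCOEFF_NORMED); _,v,_,q=cv2.minMaxLoc(r)
print("head shift px",(q[0]-24)/4,(q[1]-32)/4,"score",round(v,3),"force",s["force"].round(1),s["eef_pos"].round(1),s["clock"])
E
python3 chk.py
```

```text
head shift px 0.0 0.0 score 1.0 force [-1.3  2.2  0.2] [531.7 271.3 127.5] 12.2
```

Call:
{"name": "apply_moves", "arguments": {"increments": [{"tx": 0.001, "ty": -0.0001, "tz": 0.0003, "rx": 0, "ry": 0, "rz": 0, "claw": 0}, {"tx": 0.002, "ty": -0.0003, "tz": 0.0006, "rx": 0, "ry": 0, "rz": 0, "claw": 0}, {"tx": 0.003, "ty": -0.0004, "tz": 0.001, "rx": 0, "ry": 0, "rz": 0, "claw": 0}, {"tx": 0.004, "ty": -0.0006, "tz": 0.0013, "rx": 0, "ry": 0, "rz": 0, "claw": 0}]}}

```text
clock: 12.65
eef_pos: [534.8, 270.8, 128.6]
tool_rot: [-3.141, 0.0, 1.43]
force: [-3.1, 0.4, 0.4]
width: -0.3
```

```bash
python3 chk.py
```

```text
head shift px 0.0 0.0 score 0.978 force [-3.1  0.4  0.4] [534.8 270.8 128.6] 12.65
```

Call:
{"name": "apply_moves", "arguments": {"increments": [{"tx": 0.001, "ty": -0.0001, "tz": 0.0002, "rx": 0, "ry": 0, "rz": 0, "claw": 0}, {"tx": 0.002, "ty": -0.0003, "tz": 0.0004, "rx": 0, "ry": 0, "rz": 0, "claw": 0}, {"tx": 0.003, "ty": -0.0004, "tz": 0.0006, "rx": 0, "ry": 0, "rz": 0, "claw": 0}, {"tx": 0.004, "ty": -0.0006, "tz": 0.0008, "rx": 0, "ry": 0, "rz": 0, "claw": 0}]}}

```text
clock: 13.1
eef_pos: [539.0, 270.3, 129.4]
tool_rot: [3.142, 0.0, 1.43]
force: [-2.5, 0.2, 0.6]
width: -0.4
```

```bash
python3 chk.py
```

```text
head shift px 0.25 0.0 score 0.945 force [-2.5  0.2  0.6] [539.  270.3 129.4] 13.1
```

Call:
{"name": "apply_moves", "arguments": {"increments": [{"tx": 0.001, "ty": -0.0001, "tz": 0.0001, "rx": 0, "ry": 0, "rz": 0, "claw": 0}, {"tx": 0.002, "ty": -0.0003, "tz": 0.0002, "rx": 0, "ry": 0, "rz": 0, "claw": 0}, {"tx": 0.003, "ty": -0.0004, "tz": 0.0003, "rx": 0, "ry": 0, "rz": 0, "claw": 0}, {"tx": 0.004, "ty": -0.0006, "tz": 0.0005, "rx": 0, "ry": 0, "rz": 0, "claw": 0}]}}

```text
clock: 13.55
eef_pos: [543.0, 269.8, 129.9]
tool_rot: [3.142, 0.0, 1.43]
force: [-1.8, 0.0, 0.8]
width: 0.3
```

```bash
python3 chk.py
```

```text
head shift px 0.25 0.25 score 0.893 force [-1.8  0.   0.8] [543.  269.8 129.9] 13.55
```

Call:
{"name": "apply_moves", "arguments": {"increments": [{"tx": 0.001, "ty": -0.0001, "tz": 0, "rx": 0, "ry": 0, "rz": 0, "claw": 0}, {"tx": 0.002, "ty": -0.0003, "tz": 0, "rx": 0, "ry": 0, "rz": 0, "claw": 0}, {"tx": 0.003, "ty": -0.0004, "tz": 0, "rx": 0, "ry": 0, "rz": 0, "claw": 0}, {"tx": 0.004, "ty": -0.0006, "tz": 0, "rx": 0, "ry": 0, "rz": 0, "claw": 0}]}}

```text
clock: 14.0
eef_pos: [547.0, 269.3, 129.9]
tool_rot: [3.142, -0.0, 1.43]
force: [-2.3, -0.4, 0.5]
width: -0.1
```

```bash
python3 chk.py
```

```text
head shift px 0.25 0.25 score 0.849 force [-2.3 -0.4  0.5] [547.  269.3 129.9] 14.0
```

Call:
{"name": "apply_moves", "arguments": {"increments": [{"tx": 0.001, "ty": -0.0001, "tz": 0, "rx": 0, "ry": 0, "rz": 0, "claw": 0}, {"tx": 0.002, "ty": -0.0003, "tz": 0, "rx": 0, "ry": 0, "rz": 0, "claw": 0}, {"tx": 0.003, "ty": -0.0004, "tz": 0, "rx": 0, "ry": 0, "rz": 0, "claw": 0}, {"tx": 0.004, "ty": -0.0006, "tz": 0, "rx": 0, "ry": 0, "rz": 0, "claw": 0}]}}

```text
clock: 14.45
eef_pos: [551.0, 268.7, 129.9]
tool_rot: [3.141, -0.0, 1.43]
force: [-2.3, -0.1, 1.0]
width: 0.2
```

```bash
python3 chk.py
```

```text
head shift px 0.25 0.75 score 0.822 force [-2.3 -0.1  1. ] [551.  268.7 129.9] 14.45
```

Call:
{"name": "apply_moves", "arguments": {"increments": [{"tx": 0.001, "ty": -0.0001, "tz": 0, "rx": 0, "ry": 0, "rz": 0, "claw": 0}, {"tx": 0.002, "ty": -0.0003, "tz": 0, "rx": 0, "ry": 0, "rz": 0, "claw": 0}, {"tx": 0.003, "ty": -0.0004, "tz": 0, "rx": 0, "ry": 0, "rz": 0, "claw": 0}]}}

```text
clock: 14.8
eef_pos: [554.0, 268.3, 129.9]
tool_rot: [-3.142, -0.0, 1.43]
force: [-1.4, 0.2, 0.3]
width: -0.3
```

```bash
python3 chk.py
```

```text
head shift px 2.25 4.75 score 0.851 force [-1.4  0.2  0.3] [554.  268.3 129.9] 14.8
```

```bash
python3 - <<'E'
from h import *
s=cam("scene"); a=proj(s,(556,181.3,183))
for X in((556,181.3,175),(560,181.3,183),(560,181.3,175),(563,181.3,175),(560,178,175)): print(X,(proj(s,X)-a).round(2))
g=get_image("scene")[:,:,::-1]; cv2.imwrite("pics/scene_c.png",g); r=cv2.imread("pics/s10.png")
A=[cv2.resize(k[150:230,300:380],(400,400),interpolation=2) for k in(r,g)]
cv2.imwrite("pics/cc.png",np.hstack(A))
E
```

```text
(556, 181.3, 175) [-0.34  2.08]
(560, 181.3, 183) [1.09 1.01]
(560, 181.3, 175) [0.75 3.09]
(563, 181.3, 175) [1.56 3.84]
(560, 178, 175) [-0.26  3.72]
```

View pics/cc.png

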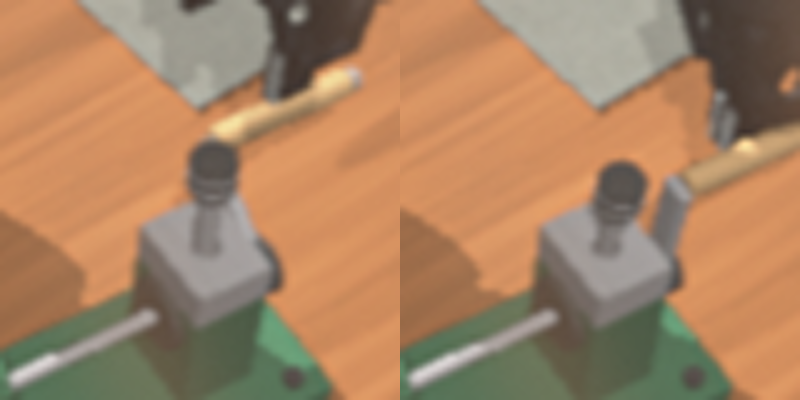

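Comparison crop: the pin's shank above the block is clearly shorter and its head has moved from (213,160) to (620-400=220,185) in the crop. It has dropped about 8 mm, now leaning slightly away, at θ ≈ 0.05. I nudge 2 mm more to centre the play while watching for the catch.

Call:
{"name": "apply_moves", "arguments": {"increments": [{"tx": 0.001, "ty": -0.0001, "tz": 0, "rx": 0, "ry": 0, "rz": 0, "claw": 0}, {"tx": 0.002, "ty": -0.0003, "tz": 0, "rx": 0, "ry": 0, "rz": 0, "claw": 0}, {"tx": 0.002, "ty": -0.0003, "tz": 0, "rx": 0, "ry": 0, "rz": 0, "claw": 0}]}}

```text
clock: 15.2
eef_pos: [556.1, 268.0, 129.9]
tool_rot: [3.141, -0.0, 1.43]
force: [-1.3, -0.7, 0.0]
width: -0.2
```

```bash
python3 chk.py
```

```text
head shift px 2.0 4.5 score 0.836 force [-1.3 -0.7  0. ] [556.1 268.  129.9] 15.2
```

Call:
{"name": "apply_moves", "arguments": {"increments": [{"tx": 0.0005, "ty": -0.0001, "tz": 0, "rx": 0, "ry": 0, "rz": 0, "claw": 0}, {"tx": 0.001, "ty": -0.0001, "tz": 0, "rx": 0, "ry": 0, "rz": 0, "claw": 0}, {"tx": 0.0015, "ty": -0.0002, "tz": 0, "rx": 0, "ry": 0, "rz": 0, "claw": 0}, {"tx": 0.0015, "ty": -0.0002, "tz": 0, "rx": 0, "ry": 0, "rz": 0, "claw": 0}]}}

```text
clock: 15.65
eef_pos: [557.5, 267.8, 129.9]
tool_rot: [3.141, -0.0, 1.43]
force: [-3.0, -1.1, 0.5]
width: 0.0
```

```bash
python3 chk.py
```

```text
head shift px 2.0 4.5 score 0.824 force [-3.  -1.1  0.5] [557.5 267.8 129.9] 15.65
```

Call:
{"name": "apply_moves", "arguments": {"increments": [{"tx": 0.0005, "ty": -0.0001, "tz": 0, "rx": 0, "ry": 0, "rz": 0, "claw": 0}, {"tx": 0.001, "ty": -0.0001, "tz": 0, "rx": 0, "ry": 0, "rz": 0, "claw": 0}, {"tx": 0.0015, "ty": -0.0002, "tz": 0, "rx": 0, "ry": 0, "rz": 0, "claw": 0}, {"tx": 0.0015, "ty": -0.0002, "tz": 0, "rx": 0, "ry": 0, "rz": 0, "claw": 0}]}}

```text
clock: 16.1
eef_pos: [559.0, 267.6, 129.9]
tool_rot: [3.141, -0.0, 1.43]
force: [-2.2, -0.5, 0.4]
width: 0.2
```

```bash
python3 chk.py
```

```text
head shift px 2.0 4.25 score 0.82 force [-2.2 -0.5  0.4] [559.  267.6 129.9] 16.1
```

Call:
{"name": "apply_moves", "arguments": {"increments": [{"tx": 0.0005, "ty": -0.0001, "tz": 0, "rx": 0, "ry": 0, "rz": 0, "claw": 0}, {"tx": 0.001, "ty": -0.0001, "tz": 0, "rx": 0, "ry": 0, "rz": 0, "claw": 0}, {"tx": 0.0015, "ty": -0.0002, "tz": 0, "rx": 0, "ry": 0, "rz": 0, "claw": 0}, {"tx": 0.0015, "ty": -0.0002, "tz": 0, "rx": 0, "ry": 0, "rz": 0, "claw": 0}]}}

```text
clock: 16.55
eef_pos: [560.4, 267.4, 129.9]
tool_rot: [-3.142, -0.0, 1.43]
force: [-1.5, -0.4, -0.4]
width: 0.0
```

```bash
python3 chk.py
```

```text
head shift px 0.25 3.75 score 0.78 force [-1.5 -0.4 -0.4] [560.4 267.4 129.9] 16.55
```

Call:
{"name": "apply_moves", "arguments": {"increments": [{"tx": 0.0005, "ty": -0.0001, "tz": 0, "rx": 0, "ry": 0, "rz": 0, "claw": 0}, {"tx": 0.001, "ty": -0.0001, "tz": 0, "rx": 0, "ry": 0, "rz": 0, "claw": 0}, {"tx": 0.001, "ty": -0.0001, "tz": 0, "rx": 0, "ry": 0, "rz": 0, "claw": 0}]}}

```text
clock: 16.9
eef_pos: [561.4, 267.3, 129.9]
tool_rot: [3.142, -0.0, 1.43]
force: [-1.6, 0.3, 0.3]
width: -0.0
```

```bash
python3 chk.py
```

```text
head shift px 1.75 4.0 score 0.801 force [-1.6  0.3  0.3] [561.4 267.3 129.9] 16.9
```

```bash
cat > seg.py <<'E'
from h import *
def seg(g,name):
    w=cv2.resize(g[165:215,325:365],None,fx=4,fy=4,interpolation=cv2.INTER_CUBIC); hsv=cv2.cvtColor(w,cv2.COLOR_BGR2HSV)
    m=((hsv[...,2]<100)&(hsv[...,1]<90)).astype(np.uint8)
    n,l,st,ce=cv2.connectedComponentsWithStats(m); i=1+np.argmax(st[1:,4]); b=st[i]/4.
    print(name,"head bbox x",325+b[0],325+b[0]+b[2],"y",165+b[1],165+b[1]+b[3],"c",(ce[i]/4+[325,165]).round(2))
if __name__=="__main__":
    seg(cv2.imread("pics/s10.png"),"rest"); seg(cv2.imread("pics/scene_c.png"),"554"); g=get_image("scene")[:,:,::-1].copy(); cv2.imwrite("pics/s_now.png",g); seg(g,"now")
    s=cam("scene")
    for X in((556,181.3,172),(556,181.3,164),(560,181.3,164),(564,181.3,164)): print(X,proj(s,X).round(2))
E
python3 seg.py
```

```text
rest head bbox x 338.5 347.0 y 178.75 188.5 c [342.48 182.89]
554 head bbox x 339.5 348.5 y 183.0 192.75 c [343.92 187.56]
now head bbox x 340.5 348.5 y 182.5 190.5 c [344.35 186.2 ]
(556, 181.3, 172) [342.89 184.4 ]
(556, 181.3, 164) [342.56 186.45]
(560, 181.3, 164) [343.63 187.45]
(564, 181.3, 164) [344.71 188.45]
```

Call:
{"name": "apply_moves", "arguments": {"increments": [{"tx": 0.0005, "ty": -0.0001, "tz": 0, "rx": 0, "ry": 0, "rz": 0, "claw": 0}, {"tx": 0.001, "ty": -0.0001, "tz": 0, "rx": 0, "ry": 0, "rz": 0, "claw": 0}, {"tx": 0.0015, "ty": -0.0002, "tz": 0, "rx": 0, "ry": 0, "rz": 0, "claw": 0}, {"tx": 0.0015, "ty": -0.0002, "tz": 0, "rx": 0, "ry": 0, "rz": 0, "claw": 0}]}}

```text
clock: 17.4
eef_pos: [562.9, 267.1, 129.9]
tool_rot: [3.142, -0.0, 1.43]
force: [-1.9, 0.0, -0.4]
width: -0.1
```

```bash
python3 -c "
from seg import *
s=read_state();print(s['force'].round(1),s['eef_pos'].round(1),s['clock'])
g=get_image('scene')[:,:,::-1].copy();seg(g,'now')"
```

```text
[-1.9  0.  -0.4] [562.9 267.1 129.9] 17.4
now head bbox x 339.5 348.25 y 182.5 191.25 c [343.65 186.6 ]
```

Call:
{"name": "apply_moves", "arguments": {"increments": [{"tx": 0.0005, "ty": -0.0001, "tz": 0, "rx": 0, "ry": 0, "rz": 0, "claw": 0}, {"tx": 0.001, "ty": -0.0001, "tz": 0, "rx": 0, "ry": 0, "rz": 0, "claw": 0}, {"tx": 0.0015, "ty": -0.0002, "tz": 0, "rx": 0, "ry": 0, "rz": 0, "claw": 0}, {"tx": 0.0015, "ty": -0.0002, "tz": 0, "rx": 0, "ry": 0, "rz": 0, "claw": 0}]}}

```text
clock: 17.85
eef_pos: [564.5, 266.9, 129.9]
tool_rot: [3.141, -0.0, 1.43]
force: [-1.0, -0.1, -0.6]
width: 0.0
```

```bash
python3 -c "
from seg import *
s=read_state();print(s['force'].round(1),s['eef_pos'].round(1),s['clock'])
g=get_image('scene')[:,:,::-1].copy();seg(g,'now')"
```

```text
[-1.  -0.1 -0.6] [564.5 266.9 129.9] 17.85
now head bbox x 339.25 348.25 y 182.5 191.0 c [343.67 186.39]
```

```bash
cat > slv.py <<'E'
from h import *
from scipy.optimize import brentq
c,im=snap("wl"); hsv=cv2.cvtColor(im,cv2.COLOR_BGR2HSV)
m=((hsv[...,0]>14)&(hsv[...,0]<28)&(hsv[...,1]>70)&(hsv[...,2]>110)).astype(np.uint8); m[:,:200]=0
n,l,st,ce=cv2.connectedComponentsWithStats(m); i=1+np.argmax(st[1:,4]); print(st[i],ce[i].round(0))
o=np.array([560,181.3]);x=np.array([.99,-.1425]);y=np.array([.1425,.99]); ys,xs=np.nonzero(l==i)
for row in(215,230,245):
    q=xs[ys==row]; u=(q.min()+q.max())/2
    def f(th):
        P=lambda yy:proj(c,(*(o+70*np.sin(th)*x+yy*y),75+70*np.cos(th)))
        a,b=P(126),P(80); return a[0]+(b[0]-a[0])*(row-a[1])/(b[1]-a[1])-u
    print(row,q.min(),q.max(),"theta",round(brentq(f,-1,1),3))
E
python3 slv.py
```

```text
17.9 [564.5 266.9 129.9] [ 3.141 -0.     1.43 ] [-0.74  0.75  0.43  1.69 -0.41  0.79 -0.26] 0.002
[ 317  202   40  114 3432] [339. 255.]
215 317 356 theta 0.185
230 324 355 theta 0.207
245 324 355 theta 0.212
```

θ ≈ 0.21 and it still turns freely, so the apparent drop near 0.05 was probably the pin tipping over to its other side. I carry on slowly.

Call:
{"name": "apply_moves", "arguments": {"increments": [{"tx": 0.001, "ty": -0.0001, "tz": -0.0002, "rx": 0, "ry": 0, "rz": 0, "claw": 0}, {"tx": 0.002, "ty": -0.0003, "tz": -0.0005, "rx": 0, "ry": 0, "rz": 0, "claw": 0}, {"tx": 0.003, "ty": -0.0004, "tz": -0.0008, "rx": 0, "ry": 0, "rz": 0, "claw": 0}]}}

```text
clock: 18.25
eef_pos: [567.7, 266.4, 129.3]
tool_rot: [3.141, -0.0, 1.43]
force: [-1.9, -0.4, 0.5]
width: -0.3
```

```bash
cat > st.py <<'E'
from seg import *
s=read_state();print(s['force'].round(1),s['eef_pos'].round(1),s['clock'])
g=get_image('scene')[:,:,::-1].copy();seg(g,'now')
t=get_image('top')[:,:,::-1].copy(); tc=cam('top'); sc=cam('scene')
p=np.round(proj(tc,(560,181.3,175))).astype(int); w=cv2.resize(t[p[1]-16:p[1]+17,p[0]-16:p[0]+17],None,fx=4,fy=4,interpolation=cv2.INTER_CUBIC)
m=(cv2.cvtColor(w,6)<95).astype(np.uint8); n,l,q,ce=cv2.connectedComponentsWithStats(m)
print("top pred",p,[( (q[i]/4)[:4].round(1).tolist(),(ce[i]/4+p-16).round(2).tolist()) for i in range(1,n) if q[i,4]>400])
cv2.imwrite("pics/topw.png",w)
E
python3 st.py
```

```text
[-1.9 -0.4  0.5] [567.7 266.4 129.3] 18.25
now head bbox x 339.25 348.0 y 182.25 192.25 c [343.35 186.63]
top pred [215 195] [([0.0, 7.0, 33.0, 26.0], [217.14, 199.52]), ([12.5, 12.8, 9.2, 9.8], [216.08, 196.32])]
```

Call:
{"name": "apply_moves", "arguments": {"increments": [{"tx": 0.001, "ty": -0.0001, "tz": -0.0002, "rx": 0, "ry": 0, "rz": 0, "claw": 0}, {"tx": 0.002, "ty": -0.0003, "tz": -0.0005, "rx": 0, "ry": 0, "rz": 0, "claw": 0}, {"tx": 0.003, "ty": -0.0004, "tz": -0.0008, "rx": 0, "ry": 0, "rz": 0, "claw": 0}]}}

```text
clock: 18.65
eef_pos: [570.3, 266.1, 128.3]
tool_rot: [-3.141, 0.0, 1.43]
force: [-1.7, -0.7, 1.8]
width: 0.0
```

```bash
python3 st.py; python3 -c "
from h import *
s,t=cam('scene'),cam('top')
print(tri(s,(343.35,186.63),t,(216.08,196.32)))
for z in(164,172,175,183): print(z,plane(t,(216.08,196.32),z),plane(s,(343.5,186.8),z))"
```

```text
[-1.7 -0.7  1.8] [570.3 266.1 128.3] 18.65
now head bbox x 339.0 347.75 y 181.75 190.75 c [343.27 185.73]
top pred [215 195] [([0.0, 7.0, 33.0, 26.0], [217.24, 199.61]), ([12.8, 13.0, 9.0, 9.8], [216.08, 196.69])]
(array([558.38834867, 180.28105083, 166.20215903]), np.float64(1.8151209381486813))
164 [558.2356757  179.75394047 164.        ] [558.24952206 182.41382094 164.        ]
172 [556.78059688 178.98474928 172.        ] [562.61391633 177.42957096 172.        ]
175 [556.23494233 178.69630259 175.        ] [564.25056418 175.56047722 175.        ]
183 [554.7798635 177.9271114 183.       ] [568.61495845 170.57622724 183.        ]
```

Call:
{"name": "apply_moves", "arguments": {"increments": [{"tx": 0.001, "ty": -0.0001, "tz": -0.0003, "rx": 0, "ry": 0, "rz": 0, "claw": 0}, {"tx": 0.002, "ty": -0.0003, "tz": -0.0007, "rx": 0, "ry": 0, "rz": 0, "claw": 0}, {"tx": 0.003, "ty": -0.0004, "tz": -0.001, "rx": 0, "ry": 0, "rz": 0, "claw": 0}]}}

```text
clock: 19.05
eef_pos: [572.7, 265.8, 127.1]
tool_rot: [-3.14, 0.0, 1.431]
force: [-4.7, -0.5, -0.0]
width: 0.2
```

```bash
python3 st.py;python3 slv.py
```

```text
[-4.7 -0.5 -0. ] [572.7 265.8 127.1] 19.05
now head bbox x 338.75 347.5 y 181.5 191.25 c [342.87 185.72]
top pred [215 195] [([0.0, 6.8, 33.0, 26.2], [217.15, 199.5]), ([12.8, 13.5, 8.8, 9.5], [216.0, 197.07])]
19.15 [572.9 265.7 127. ] [-3.14  0.    1.43] [-0.73  0.76  0.43  1.67 -0.42  0.8  -0.25] 0.004
[ 317  202   40  114 3469] [338. 256.]
215 318 355 theta 0.308
230 324 356 theta 0.334
245 324 355 theta 0.336
```

Call:
{"name": "apply_moves", "arguments": {"increments": [{"tx": 0.0003, "ty": 0, "tz": 0, "rx": 0, "ry": 0, "rz": 0, "claw": 0}, {"tx": 0.0006, "ty": -0.0001, "tz": 0, "rx": 0, "ry": 0, "rz": 0, "claw": 0}, {"tx": 0.0008, "ty": -0.0001, "tz": 0, "rx": 0, "ry": 0, "rz": 0, "claw": 0}]}}

```text
clock: 19.5
eef_pos: [573.5, 265.6, 127.0]
tool_rot: [-3.14, 0.0, 1.43]
force: [-5.2, -0.1, -0.4]
width: -0.0
```

```bash
python3 st.py
```

```text
[-5.2 -0.1 -0.4] [573.5 265.6 127. ] 19.5
now head bbox x 338.75 347.5 y 181.5 191.0 c [342.62 185.46]
top pred [215 195] [([0.0, 6.8, 33.0, 26.2], [217.14, 199.51]), ([12.8, 13.2, 9.0, 9.5], [215.96, 197.01])]
```

Call:
{"name": "apply_moves", "arguments": {"increments": [{"tx": 0.0004, "ty": 0, "tz": 0, "rx": 0, "ry": 0, "rz": 0, "claw": 0}, {"tx": 0.0008, "ty": -0.0001, "tz": 0, "rx": 0, "ry": 0, "rz": 0, "claw": 0}]}}

```text
clock: 19.8
eef_pos: [574.0, 265.6, 126.9]
tool_rot: [-3.14, 0.0, 1.431]
force: [-6.2, -0.0, -0.5]
width: -0.1
```

```bash
python3 slv.py
```

```text
19.8 [574.  265.6 126.9] [-3.14   0.     1.431] [-0.73  0.77  0.43  1.67 -0.41  0.8  -0.25] 0.01
[ 317  202   40  114 3448] [338. 255.]
215 317 356 theta 0.326
230 323 355 theta 0.346
245 323 354 theta 0.348
```

The force climbs steadily (2 → 4.7 → 5.2 → 6.2 N over the last 1.5 mm) and the head sits about 2.5 px lower than at rest with the same lean. So the pin is in and the crank has caught at θ ≈ 0.34. I back off, rise and move over the pin.

Call:
{"name": "apply_moves", "arguments": {"increments": [{"tx": -0.006, "ty": 0.001, "tz": 0, "rx": 0, "ry": 0, "rz": 0, "claw": 0}, {"tx": -0.016, "ty": 0.002, "tz": 0, "rx": 0, "ry": 0, "rz": 0, "claw": 0}, {"tx": -0.016, "ty": 0.002, "tz": 0.03, "rx": 0, "ry": 0, "rz": 0, "claw": 0}, {"tx": -0.016, "ty": 0.002, "tz": 0.07, "rx": 0, "ry": 0, "rz": 0, "claw": 0}, {"tx": -0.016, "ty": 0.002, "tz": 0.11, "rx": 0, "ry": 0, "rz": 0, "claw": 0}, {"tx": -0.016, "ty": -0.02, "tz": 0.12, "rx": 0, "ry": 0, "rz": 0, "claw": 0}, {"tx": -0.016, "ty": -0.055, "tz": 0.12, "rx": 0, "ry": 0, "rz": 0, "claw": 0}, {"tx": -0.0155, "ty": -0.0843, "tz": 0.12, "rx": 0, "ry": 0, "rz": 0, "claw": 0}, {"tx": -0.0155, "ty": -0.0843, "tz": 0.12, "rx": 0, "ry": 0, "rz": 0, "claw": 0}, {"tx": -0.0155, "ty": -0.0843, "tz": 0.12, "rx": 0, "ry": 0, "rz": 0, "claw": 0}]}}

```text
clock: 20.85
eef_pos: [559.7, 180.1, 247.5]
tool_rot: [3.14, -0.001, 1.428]
force: [0.3, 0.3, -0.3]
width: -0.2
```

```bash
python3 - <<'E'
from h import *
c,im=snap("w12")
for X in((560,181.3,175),(560,181.3,183),(556,181.3,175),(556,181.3,183)): print(X,proj(c,X).round(1))
p=np.round(proj(c,(558,181.3,178))).astype(int); r=55
g=cv2.cvtColor(im,cv2.COLOR_BGR2HSV)[p[1]-r:p[1]+r,p[0]-r:p[0]+r]
m=((g[...,1]<60)&(g[...,2]<95)).astype(np.uint8); n,l,st,ce=cv2.connectedComponentsWithStats(m)
for i in range(1,n):
    if st[i,4]>150: print(st[i][:2]+p-r,st[i][2:])
i=l[r,r]; ys,xs=np.nonzero(l==i); [print(y+p[1]-r,xs[ys==y].min()+p[0]-r,xs[ys==y].max()+p[0]-r) for y in range(ys.min(),ys.max()+1,6)]
E
python3 st.py
```

```text
20.85 [559.7 180.1 247.5] [ 3.140e+00 -1.000e-03  1.428e+00] [-0.68  0.57  0.51  1.69 -0.32  0.97 -0.19] 0.032
(560, 181.3, 175) [282.9 223.7]
(560, 181.3, 183) [282.9 227.8]
(556, 181.3, 175) [276.8 224.5]
(556, 181.3, 183) [276.6 228.6]
[259 195] [  38   47 1260]
[249 255] [  69   26 1221]
195 277 279
201 271 290
207 266 289
213 262 295
219 260 296
225 260 296
231 261 295
237 266 290
[-0.6  1.3 -0.3] [559.5 181.5 247.2] 20.9
now head bbox x 338.75 347.25 y 181.5 188.75 c [342.82 185.04]
top pred [215 195] [([13.5, 0.0, 19.5, 33.0], [222.39, 196.96])]
```

Wrist check: head disc centre at row about 223, predicted 224 for the dropped height against 228 for undropped. The pin is dropped in. I descend onto the head.

Call:
{"name": "apply_moves", "arguments": {"increments": [{"tx": 0, "ty": 0, "tz": -0.03, "rx": 0, "ry": 0, "rz": 0, "claw": 0}, {"tx": 0, "ty": 0, "tz": -0.055, "rx": 0, "ry": 0, "rz": 0, "claw": 0}, {"tx": 0, "ty": 0, "tz": -0.066, "rx": 0, "ry": 0, "rz": 0, "claw": 0}, {"tx": 0, "ty": 0, "tz": -0.07, "rx": 0, "ry": 0, "rz": 0, "claw": 0}, {"tx": 0, "ty": 0, "tz": -0.073, "rx": 0, "ry": 0, "rz": 0, "claw": 0}, {"tx": 0, "ty": 0, "tz": -0.076, "rx": 0, "ry": 0, "rz": 0, "claw": 0}, {"tx": 0, "ty": 0, "tz": -0.076, "rx": 0, "ry": 0, "rz": 0, "claw": 0}]}}

```text
clock: 21.7
eef_pos: [561.5, 181.6, 173.4]
tool_rot: [3.137, -0.002, 1.431]
force: [-0.5, -0.9, 4.7]
width: 0.2
```

Call:
{"name": "apply_moves", "arguments": {"increments": [{"tx": -0.001, "ty": 0, "tz": -0.0015, "rx": 0, "ry": 0, "rz": 0, "claw": 0}, {"tx": -0.001, "ty": 0, "tz": -0.003, "rx": 0, "ry": 0, "rz": 0, "claw": 0}, {"tx": -0.001, "ty": 0, "tz": -0.0045, "rx": 0, "ry": 0, "rz": 0, "claw": 0}, {"tx": -0.001, "ty": 0, "tz": -0.006, "rx": 0, "ry": 0, "rz": 0, "claw": 0}]}}

```text
clock: 22.1
eef_pos: [561.7, 181.7, 168.7]
tool_rot: [3.135, -0.003, 1.43]
force: [0.1, -0.7, 10.4]
width: -0.0
```

Call:
{"name": "apply_moves", "arguments": {"increments": [{"tx": -0.001, "ty": 0, "tz": -0.002, "rx": 0, "ry": 0, "rz": 0, "claw": 0}, {"tx": -0.001, "ty": 0, "tz": -0.004, "rx": 0, "ry": 0, "rz": 0, "claw": 0}, {"tx": -0.001, "ty": 0, "tz": -0.006, "rx": 0, "ry": 0, "rz": 0, "claw": 0}, {"tx": -0.001, "ty": 0, "tz": -0.008, "rx": 0, "ry": 0, "rz": 0, "claw": 0}, {"tx": -0.001, "ty": 0, "tz": -0.01, "rx": 0, "ry": 0, "rz": 0, "claw": 0}, {"tx": -0.001, "ty": 0, "tz": -0.01, "rx": 0, "ry": 0, "rz": 0, "claw": 0}]}}

```text
clock: 22.7
eef_pos: [561.3, 181.6, 158.4]
tool_rot: [3.133, -0.003, 1.43]
force: [2.7, 0.1, 6.7]
width: 0.4
```

Sliding in with about 7–10 N. I continue.

Call:
{"name": "apply_moves", "arguments": {"increments": [{"tx": -0.001, "ty": 0, "tz": -0.003, "rx": 0, "ry": 0, "rz": 0, "claw": 0}, {"tx": -0.001, "ty": 0, "tz": -0.005, "rx": 0, "ry": 0, "rz": 0, "claw": 0}, {"tx": -0.001, "ty": 0, "tz": -0.007, "rx": 0, "ry": 0, "rz": 0, "claw": 0}, {"tx": -0.001, "ty": 0, "tz": -0.009, "rx": 0, "ry": 0, "rz": 0, "claw": 0}, {"tx": -0.001, "ty": 0, "tz": -0.011, "rx": 0, "ry": 0, "rz": 0, "claw": 0}, {"tx": -0.001, "ty": 0, "tz": -0.013, "rx": 0, "ry": 0, "rz": 0, "claw": 0}, {"tx": -0.001, "ty": 0, "tz": -0.013, "rx": 0, "ry": 0, "rz": 0, "claw": 0}]}}

```text
clock: 23.4
eef_pos: [560.8, 181.6, 145.5]
tool_rot: [3.132, -0.003, 1.43]
force: [2.0, -1.0, 6.4]
width: -0.1
```

Call:
{"name": "apply_moves", "arguments": {"increments": [{"tx": 0, "ty": 0, "tz": -0.0015, "rx": 0, "ry": 0, "rz": 0, "claw": 0}, {"tx": 0, "ty": 0, "tz": -0.003, "rx": 0, "ry": 0, "rz": 0, "claw": 0}, {"tx": 0, "ty": 0, "tz": -0.0045, "rx": 0, "ry": 0, "rz": 0, "claw": 0}, {"tx": 0, "ty": 0, "tz": -0.0055, "rx": 0, "ry": 0, "rz": 0, "claw": 0}, {"tx": 0, "ty": 0, "tz": -0.0055, "rx": 0, "ry": 0, "rz": 0, "claw": 0}]}}

```text
clock: 23.9
eef_pos: [560.7, 181.5, 139.9]
tool_rot: [3.133, -0.003, 1.43]
force: [1.9, -0.5, 6.9]
width: -0.1
```

Call:
{"name": "apply_moves", "arguments": {"increments": [{"tx": 0, "ty": 0, "tz": -0.0007, "rx": 0, "ry": 0, "rz": 0, "claw": 0}, {"tx": 0, "ty": 0, "tz": -0.0014, "rx": 0, "ry": 0, "rz": 0, "claw": 0}, {"tx": 0, "ty": 0, "tz": -0.002, "rx": 0, "ry": 0, "rz": 0, "claw": 0}, {"tx": 0, "ty": 0, "tz": -0.002, "rx": 0, "ry": 0, "rz": 0, "claw": 0}]}}

```text
clock: 24.3
eef_pos: [560.9, 181.5, 139.2]
tool_rot: [3.132, -0.004, 1.43]
force: [-0.1, -1.8, 16.6]
width: 0.1
```

A hard stop at z = 139.2 (expected 139) with the force rising to 17 N: the head is on the block. I lift off and check.

Call:
{"name": "apply_moves", "arguments": {"increments": [{"tx": 0, "ty": 0, "tz": 0.01, "rx": 0, "ry": 0, "rz": 0, "claw": 0}, {"tx": 0, "ty": 0, "tz": 0.04, "rx": 0, "ry": 0, "rz": 0, "claw": 0}, {"tx": 0, "ty": 0, "tz": 0.08, "rx": 0, "ry": 0, "rz": 0, "claw": 0}, {"tx": 0, "ty": 0, "tz": 0.11, "rx": 0, "ry": 0, "rz": 0, "claw": 0}, {"tx": 0, "ty": 0, "tz": 0.11, "rx": 0, "ry": 0, "rz": 0, "claw": 0}, {"tx": 0, "ty": 0, "tz": 0.11, "rx": 0, "ry": 0, "rz": 0, "claw": 0}]}}

```text
clock: 24.9
eef_pos: [556.9, 181.6, 246.0]
tool_rot: [3.14, -0.001, 1.431]
force: [-0.5, -0.0, -0.4]
width: -0.1
```

```bash
python3 - <<'E'
from h import *
c,im=snap("w13"); print(read_state()["force"].round(1))
print("pred head top z139",proj(c,(560,181.3,139)).round(1)," z147",proj(c,(560,181.3,147)).round(1))
p=np.round(proj(c,(560,181.3,139))).astype(int); r=50
g=cv2.cvtColor(im,6)[p[1]-r:p[1]+r,p[0]-r:p[0]+r]
m=(g<95).astype(np.uint8); n,l,st,ce=cv2.connectedComponentsWithStats(m); i=l[r,r]; print(i,st[i][:2]+p-r,st[i][2:],(ce[i]+p-r).round(1))
# bystanders: before/after in scene and top
for n in("scene","top"):
    a=cv2.imread(f"pics/{n}0.png"); b=get_image(n)[:,:,::-1]; d=(cv2.absdiff(a,b).max(2)>45).astype(np.uint8)
    d=cv2.morphologyEx(d,cv2.MORPH_OPEN,np.ones((3,3))); k,l,st,ce=cv2.connectedComponentsWithStats(d); print(n,[st[j].tolist() for j in range(1,k) if st[j,4]>25])
E
```

```text
24.9 [556.9 181.6 246. ] [ 3.140e+00 -1.000e-03  1.431e+00] [-0.68  0.56  0.51  1.7  -0.32  0.96 -0.19] 0.034
[-0.1 -0.8 -0.7]
pred head top z139 [286.7 210.4]  z147 [286.9 213.5]
4 [270 189] [ 33  37 893] [286.1 207.8]
scene [[326, 0, 28, 20, 332], [353, 0, 51, 41, 954], [131, 13, 10, 8, 44], [133, 14, 17, 17, 153], [338, 19, 49, 86, 2662], [129, 37, 19, 35, 446], [152, 42, 22, 31, 356], [173, 55, 6, 11, 48], [452, 90, 9, 6, 33], [331, 100, 45, 67, 1784], [487, 138, 73, 118, 1241], [337, 178, 10, 20, 127], [352, 189, 9, 10, 65], [316, 200, 10, 10, 70], [336, 201, 11, 8, 61], [356, 210, 60, 37, 888], [403, 233, 32, 21, 356], [435, 239, 29, 37, 476], [478, 245, 19, 13, 126], [461, 251, 25, 18, 265], [521, 252, 17, 10, 105], [499, 255, 27, 22, 336], [358, 256, 32, 24, 361], [418, 259, 6, 10, 47], [484, 269, 22, 15, 211], [209, 281, 12, 13, 133], [421, 283, 67, 43, 1259], [466, 288, 33, 21, 197], [218, 296, 12, 10, 60], [245, 327, 16, 13, 142], [551, 411, 9, 9, 54]]
top [[142, 0, 56, 37, 1450], [52, 14, 96, 22, 1166], [23, 79, 84, 42, 1960], [176, 80, 8, 11, 60], [188, 80, 19, 11, 131], [113, 84, 16, 13, 150], [130, 84, 21, 15, 299], [153, 86, 13, 13, 129], [180, 95, 7, 14, 58], [191, 96, 5, 9, 29], [136, 106, 14, 13, 141], [151, 106, 20, 13, 241], [174, 111, 7, 9, 47], [200, 113, 8, 5, 38], [186, 116, 14, 23, 140], [33, 123, 25, 71, 987], [0, 125, 264, 295, 22860], [342, 197, 10, 8, 63], [137, 300, 10, 22, 145], [148, 317, 5, 13, 42], [142, 329, 5, 10, 36], [254, 377, 7, 15, 67], [248, 382, 45, 29, 541], [297, 389, 18, 31, 181], [248, 414, 12, 6, 50]]
```

Head disc centre is about (286.5,210) against a predicted (286.7,210.4) for the home position, and the robot is clear. I hand in.

```bash
python3 -c "
from cell import *; print(finish_job())"
```

```text
the job is handed in; nothing more can be done
None
```

The lock pin is pressed home through the spindle, with its head on the block. I handed the job in at about 25 s of the 72 allowed; no verdict was reported.

**What I did:** I took the pin from the stand, lowered it into the guide hole with no contact force and released it resting on the barrel. Closed fingers then pushed the crank over the top at about 2–3 N. When it caught, at about 0.34 rad past upright, the force rose to about 6 N and I stopped. Pressing the pin down took about 7–10 N, with 17 N at the hard stop.

**Last checks:**
- **Head height:** the fingers stopped at z = 139.2 mm, against 139 expected with the head on the block.
- **Pin position:** from above, the head was at pixel (286.5, 210), against a predicted (286.7, 210.4), so it sits over the hole axis.
- **Release:** the gripper was about 107 mm above the head with no contact force.

**What disagreed or stayed uncertain:**
- **First pin height:** the first wrist measurement put the pin's head 10 mm too low. A view from straight above settled it at 96 mm (98 given).
- **When the pin dropped:** the scene camera suggested it near 0.05 rad, but the crank turned freely to about 0.3 rad. I could not tell exactly when it dropped; a wrist view after the catch showed it about 8 mm down.
- **Tilt and other objects:** I did not measure the pin's final tilt. The before/after images differed in many places; I put this down to the arm, its shadow, the crank and the pin, but did not check each object separately.

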